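Level the riser shelf and hold the spirit level down

ROBOT

A 6-joint arm with a two-finger parallel gripper is mounted at the origin on the work surface. World frame = base frame: x ahead of the robot, y to its left, z up, the work surface at z = 0. Lengths are in m, angles in rad, forces in N, time in s.
With the tool pointing down it reaches from about 0.375 to 0.825 m from the base axis. Payload 5.5 kg.
Tool frame: the origin (TCP) lies where the fingers leave the gripper's body, on its centre line; the fingertips stand 73 mm ahead of it and the grasp point (between the pads) lies 54 mm ahead of it; z points along the fingers, y is the direction in which the jaws open and shut (so a half turn about z gives the same grasp; the last joint's range is limited). The gripper opens to 85 mm and grips with 20 to 120 N. Pads are 22 mm wide; open, the fingers measure 114 mm over their backs; the gripper's body (76 mm by 85 mm) begins 54 mm behind the grasp point. The pads swing forward as they close: fully open they stand 13 mm farther back than shut.
Start: joints at [1.306, 0.314, -0.047, 1.21, 0, 1.571], TCP at [0.157, 0.579, 0.304] pointing down, gripper open.
Joint ranges: [-2.67, 2.67], [-0.69, 1.73], [-1.03, 1.25], [-2.08, 2.16], [-1.42, 1.45], [-3.14, 3.14]. Speed limits (rad/s): [2.39, 2.39, 3.01, 3.14, 3.14, 3.14].

INTERFACE

Orientations are given as a unit quaternion [x, y, z, w].
In Python, from rig import get_state, grab_frame, camera_info, env gives the robot as it stands.
- The arm moves only by the shell command python3 -m creep 'ROWS' [FORCE]. ROWS is JSON, a list of rows, each an object of numbers: "rx", "ry", "rz": the turn, a rotation vector about the tool's x, y, z in degrees; "tx", "ty", "tz": the shift along the tool's x, y, z in m; "claw": the finger opening in m, from 0 to 0.0854. In form: [{"rx": .., "ry": .., "rz": .., "tx": .., "ty": .., "tz": .., "claw": ..}, ...]. A call has exactly 5 rows; each row shifts and turns the commanded pose from where the row before left it, along the tool's axes as they then stand; what a row does not reach is not made up. A row lasts 1/12 s, in which the tool goes at most 41.7 mm and 7.16 degrees, less where a joint would pass 70% of its speed; a pose out of reach is approached as far as the arm can. A call is refused whole if a number of a shift passes 0.0417 or a number of a turn 7.16, either way. A call with a gripper value outside its range is refused whole. The fingers move at their own pace and stop on an object; FORCE is the grip in N (left out, the last holds). Time passes only in rows, so rows that do not move let the fingers close, or fill a call up. It gives the time, the measured TCP pose, the force and the opening at its end, in the units of the state.
- get_state(): the state, without advancing time (a new reading comes with each control period).
- grab_frame(name): name is "side" or "top"; returns the picture (400x640x3 uint8, red, green, blue); there is no depth.
- camera_info(name): a dict with "K" (3x3 intrinsics, pixels), "D" ([k1, k2, p1, p2, k3] as OpenCV has them; the pictures are not rectified), "world_from_camera" (4x4, takes a point from camera to world coordinates). Camera axes: x right, y down, z forward; pixel columns grow to the right and rows downward; lengths in m; the calibration is good to about 2 mm. A picture is of the moment at which its call begins. camera_info takes no time and is no camera call.
- env.job_done(): hands the job in, once; it reports no verdict.
The state is a dict: "t": time; "joints": joint angles; "qd": joint speeds; "effort": joint torques, N m; "tcp_pos": TCP position; "tcp_rot": TCP orientation; "wrist_force": force on the tool from outside, world axes, zero at the start; "torque": the same for the moment, N m; "grip_width": finger opening in m.
Only numpy, scipy, OpenCV 4.12 (cv2) and the standard library are available. Lean on these libraries where they do the work, as an engineer would, in place of code of your own. Each camera call takes 0.05 s, during which the arm holds its last target.

TASK

Pick up the toppled yellow spirit level and set it down upright on the grey riser shelf, lengthwise along the shelf (towards the levelling foot), and let go of it without dropping it. Then turn the black knob of the levelling foot until the bubble is centred between the two lines, and finally press down on the level's red pad with the fingers, with a light hand's force, and finish while still pressing, so that the foot can be locked. Leave the pan, bowl, bottle, jar, mug and spanner where they are.

Things in the scene. Friction and masses are not known exactly. Their poses are not given: they have to be found in the camera images.
- level: Yellow block spirit level with dark sides, 60 long (x, measuring direction) x 44 wide (y) x 60 mm tall (z), 0.25 kg. Origin: centre of its sole; z from sole to top. Starts toppled on the table, lying on a 60 x 60 mm side: +y up, x level, top (+z) pointing away from the robot. Its two end faces (normal to x, 60 mm apart) are free to grip. Vial and red pad are in its top face.
- vial_mid (a point): Middle of the vial in the level's top face, axes as the level's: at x 0, y -12 mm, z 62 mm. The vial is a green strip 50 x 12 mm along x with two black lines 17 mm apart across it, either side of this point.
- bubble_mid (a point): Middle of the bubble, a pale 10 mm long patch with dark rim in the vial. It is centred when its offset along the level's x from vial_mid is 0 (range +-18 mm). It runs to the higher end, 0.33 mm per mrad of tilt about the level's y, settling in about 1.5 s; it means something only while the level stands upright.
- press_pad (a point): Centre of the top of the red pad on the level's top face (36 x 18 mm, along the level's x and y, at y = +9 mm, top 70 mm above the sole). It is sprung: it sinks up to 8 mm, 1.5 N for each mm.
- shelf_top (a point): Centre of the upper face of the grey slatted shelf, 190 (x) x 270 mm (y), about 80 mm above the table; z is its normal, x points away from the robot, y runs along it from the levelling foot (-y end) to the two rigid legs (+y end), about which it tilts. At the start the foot's end is too low, by 22 to 40 mrad. Only the foot changes the tilt.
- foot_knob (a point): Centre of the round black hand knob of the levelling foot, 185 mm from the shelf's centre. 46 mm across, 26 mm tall; this point is 13 mm below its top, 130 mm above the table. Axis upright, fixed in place. Stiff (0.2 N m), stays where left. Clockwise from above raises the foot's end: 15 mrad per rad of turn, moving the bubble 5 mm towards the foot. 1.5 to 2.6 rad are needed; stops lie beyond.
- cake_pan: Bystander: round aluminium pan, 150 mm across, 50 mm tall; origin under its centre.
- cleaner: Bystander: blue bottle with white cap, 66 mm across, 170 mm tall; origin under its centre.
- spanner: Bystander: steel spanner lying on the table on the robot's side of the shelf, about 160 mm long.
- mug: Bystander: white mug, 80 mm across, 90 mm tall; origin under its centre.
- jar: Bystander: amber jar, 70 mm across, 90 mm tall; origin under its centre.
- bowl: Bystander: steel bowl, 140 mm across, 60 mm tall; origin under its centre.
There are look-alikes about, which are no part of the job. There is more than one size of the level; the job needs the largest.

How it is judged:
On the way, in this order (a step that is already met when the one before it is completed fails the run):
1. the level stands upright on the shelf, lengthwise along it, let go (angle between level's own z axis and vertical below 0.08 rad and x of level in the frame of shelf_top between -0.08 and 0.08 m and y of level in the frame of shelf_top between -0.12 and 0.12 m and z of level in the frame of shelf_top between -0.004 and 0.004 m and angle between the x axis of level and the y axis of shelf_top, either way round below 0.2 rad and linear speed of level below 0.02 m/s and contact force between level and the fingers below 0.1 N), for 0.3 s.
2. the foot has been turned until the bubble is centred, the level still standing there and not touched (all of step 1 and x of bubble_mid in the frame of vial_mid between -0.0035 and 0.0035 m and angle between shelf_top's own z axis and vertical below 0.012 rad), for 0.3 s.
At the end, for the whole second after the job is handed in: Level upright (tilt < 0.08 rad) on the shelf, sole within 4 mm of it, inside its edges, lengthwise within 0.2 rad, at rest; bubble within 3.5 mm of centre, shelf within 12 mrad of level; fingers press the level with 2.5 to 25 N, red pad sunk > 1.2 mm, level on shelf > 4 N (angle between level's own z axis and vertical below 0.08 rad and x of level in the frame of shelf_top between -0.08 and 0.08 m and y of level in the frame of shelf_top between -0.12 and 0.12 m and z of level in the frame of shelf_top between -0.004 and 0.004 m and angle between the x axis of level and the y axis of shelf_top, either way round below 0.2 rad and linear speed of level below 0.02 m/s and x of bubble_mid in the frame of vial_mid between -0.0035 and 0.0035 m and angle between shelf_top's own z axis and vertical below 0.012 rad and contact force between level and the fingers between 2.5 and 25 N and z of press_pad in the frame of level below 0.0688 m and contact force between level and riser above 4 N); the arm keeps its last pose, push and grip.
It fails at once if a bystander (pan, bottle, spanner, mug, jar, bowl) is moved by more than 30 mm (distance of any of cake_pan, cleaner, spanner, mug, jar, bowl from where it was at the start of the episode above 0.03 m).
It fails at once if the level is dropped (falls freely faster than 0.7 m/s) (linear speed of level above 0.7 m/s and contact force between level and the fingers below 0.1 N).
It also fails if it takes over 72 s, if anything falls off the work surface, if the arm or the gripper's body presses on something with over 40 N, if the wrist force passes 120 N, or if a joint passes its speed limit or range.

## Working session

There is one attempt and no reset: what is moved stays moved. The work goes in short steps, Python scripts to look and compute and a shell command to move; the robot and the scene stay as the last step left them, time stands still between calls to the robot, and variables do not carry over. Pictures are saved under pics/ and viewed, and the job is handed in when it is done.

```bash
ls; mkdir -p pics; python3 - <<'E'
from rig import get_state, grab_frame, camera_info
import cv2,numpy as np
s=get_state(); print(s)
for n in("side","top"):
    f=grab_frame(n); cv2.imwrite(f"pics/{n}0.png",f[:,:,::-1]); c=camera_info(n); print(n,c)
E
```

```text
pics
{'t': 0.0, 'joints': array([ 1.30600246e+00,  3.14246091e-01, -4.80927143e-02,  1.21019554e+00,
        1.90506468e-05,  1.57078122e+00]), 'qd': array([ 0.00018931,  0.00015289,  0.00085482,  0.000249  , -0.0008718 ,
        0.00067927]), 'effort': array([-2.47869073e-03, -5.39587998e+01,  3.39751625e+01,  1.88387028e-02,
       -4.05979854e-04,  5.97504553e-06]), 'tcp_pos': array([0.1569011 , 0.57864534, 0.30301645]), 'tcp_rot': array([ 1.32002946e-01,  9.91248943e-01, -8.60147493e-04, -1.24167034e-04]), 'wrist_force': array([0.58324239, 0.87097497, 0.22998241]), 'torque': array([-0.02053215, -0.02394366,  0.03229966]), 'grip_width': 0.08543322163693197}
side {'K': array([[504.02182256,   0.        , 323.60024237],
       [  0.        , 504.02182256, 200.90985996],
       [  0.        ,   0.        ,   1.        ]]), 'D': array([-0.06676622,  0.        ,  0.        ,  0.        ,  0.        ]), 'world_from_camera': array([[ 0.95815401, -0.19606031,  0.20856954,  0.28800402],
       [-0.28619451, -0.67087788,  0.68411664, -0.92036254],
       [ 0.00579657, -0.71518056, -0.69891571,  1.09393862],
       [ 0.        ,  0.        ,  0.        ,  1.        ]])}
top {'K': array([[370.36263558,   0.        , 311.38983489],
       [  0.        , 370.36263558, 197.31940061],
       [  0.        ,   0.        ,   1.        ]]), 'D': array([0.01974969, 0.        , 0.        , 0.        , 0.        ]), 'world_from_camera': array([[ 0.02345242, -0.99337483,  0.11250082,  0.44116716],
       [-0.99929531, -0.02659225, -0.02649025,  0.07157241],
       [ 0.02930639, -0.11180029, -0.99329846,  1.31924927],
       [ 0.        ,  0.        ,  0.        ,  1.        ]])}
```

View pics/side0.png

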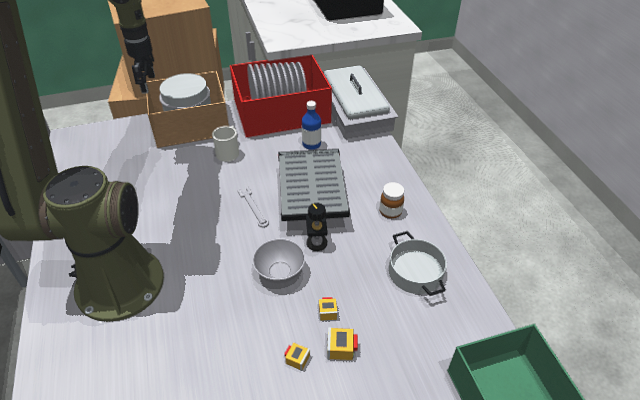

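View pics/top0.png

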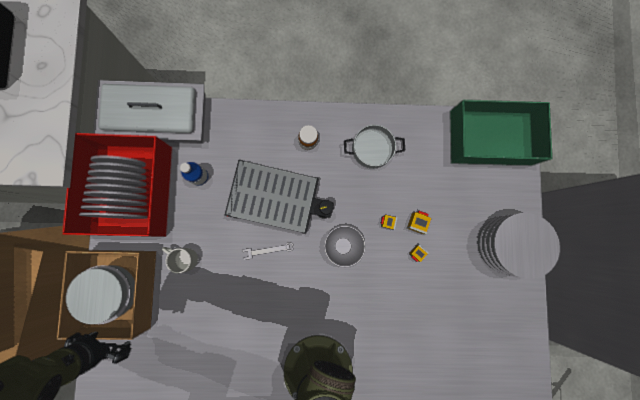

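Candidates for the level are the yellow blocks at side (341,343), (328,308) and (297,355), which are top (420,222), (388,221) and (419,253). The first looks largest. I'll check it in crops.

```bash
python3 - <<'E'
import cv2,numpy as np
a=cv2.imread("pics/side0.png")[290:375,275:375]; b=cv2.imread("pics/top0.png")[200:270,370:445]
k=cv2.INTER_CUBIC
cv2.imwrite("pics/c1.png",cv2.resize(a,(700,595),interpolation=k)); cv2.imwrite("pics/c2.png",cv2.resize(b,(600,560),interpolation=k))
c=cv2.imread("pics/top0.png")[140:250,210:350]
cv2.imwrite("pics/c3.png",cv2.resize(c,(700,550),interpolation=k))
c=cv2.imread("pics/side0.png")[140:260,260:370]
cv2.imwrite("pics/c4.png",cv2.resize(c,(550,600),interpolation=k))
E
```

```text
(no output)
```

View pics/c1.png

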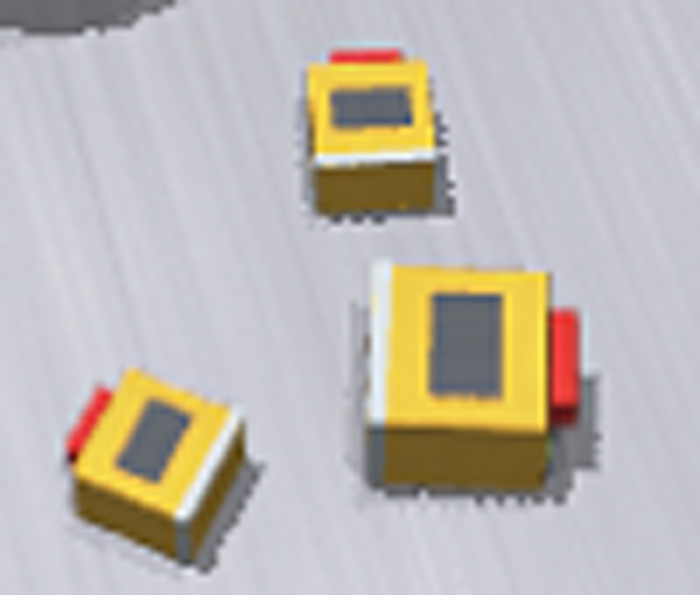

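View pics/c2.png

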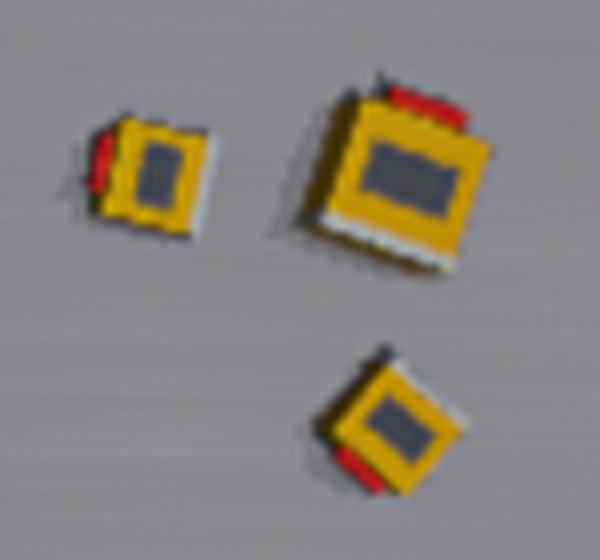

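View pics/c3.png

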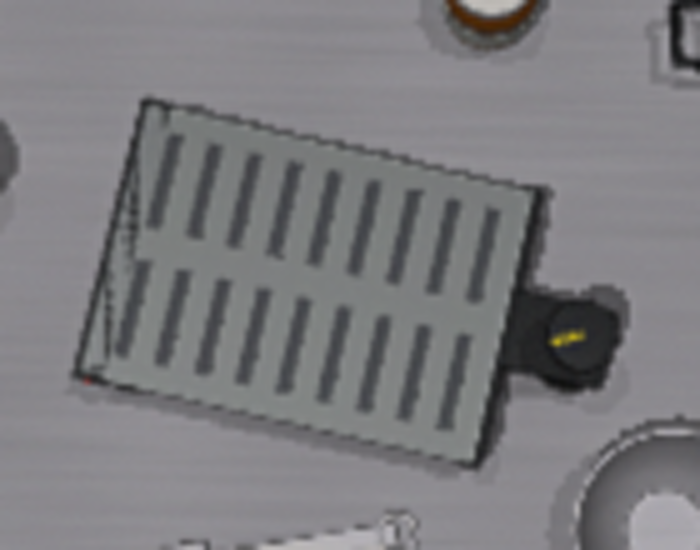

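View pics/c4.png

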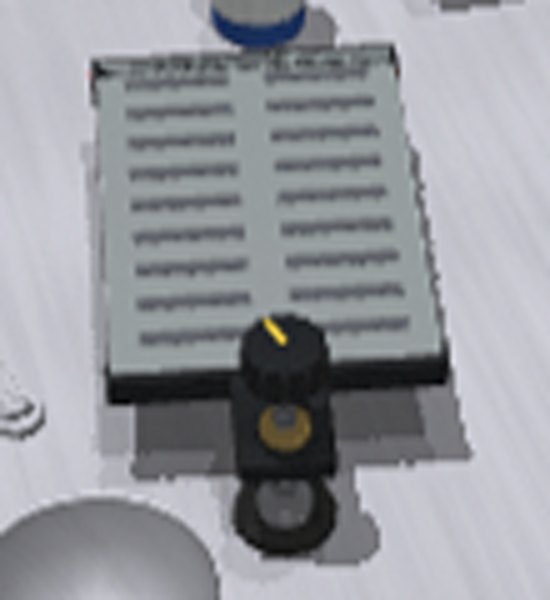

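```bash
cat > h.py <<'E'
import numpy as np,cv2
from rig import camera_info, get_state, grab_frame
def ray(n,p):
    c=camera_info(n); q=cv2.undistortPoints(np.array([[p]],float),c["K"],c["D"])[0,0]
    T=c["world_from_camera"]; return T[:3,3],T[:3,:3]@np.array([q[0],q[1],1.])
def onz(n,p,z):
    o,d=ray(n,p); return o+d*(z-o[2])/d[2]
def proj(n,P):
    c=camera_info(n);T=np.linalg.inv(c["world_from_camera"])
    return cv2.projectPoints(np.array(P,float).reshape(-1,3),cv2.Rodrigues(T[:3,:3])[0],T[:3,3],c["K"],c["D"])[0][:,0]
def tri(p1,p2):
    o1,d1=ray("side",p1);o2,d2=ray("top",p2)
    A=np.stack([d1,-d2],1); t=np.linalg.lstsq(A,o2-o1,rcond=None)[0]
    a=o1+d1*t[0];b=o2+d2*t[1]; return (a+b)/2,np.linalg.norm(a-b)
def unc(p,x0,y0,s): return (x0+(p[0]+.5)/s-.5,y0+(p[1]+.5)/s-.5)
E
python3 - <<'E'
from h import *
np.set_printoptions(precision=4,suppress=True)
T=[unc(p,370,200,8) for p in [(360,98),(490,148),(450,264),(320,214)]]
S=[unc(p,275,290,7) for p in [(550,272),(548,430),(368,424),(374,262)]]
for n,L in(("top",T),("side",S)):
    W=np.array([onz(n,p,.044) for p in L]); print(n,W[:,:2],W.mean(0)); 
    for i in range(4):
        d=W[(i+1)%4]-W[i]; print(np.linalg.norm(d),np.arctan2(d[1],d[0]))
for p,q in zip(S,T): print(tri(p,q))
# shelf
Ts=[unc(p,210,140,5) for p in [(148,98),(540,188),(476,466),(78,374)]]
Ss=[unc(p,260,140,5) for p in [(395,62),(445,358),(108,378),(96,70)]]
for p,q in zip(Ss,Ts): print("shelf",tri(p,q), onz("top",q,.08))
k=unc((283,345),260,140,5);kt=unc((578,335),210,140,5)
print("knob",tri(k,kt), onz("top",kt,.143),onz("side",k,.143))
for nm,p,z in(("bowl",(344,245),.06),("spL",(244,253),0),("spR",(293,244),0),("jar",(308,134),.09),("cleaner",(187,171),.17),("mug",(179,260),.09)): print(nm,onz("top",p,z))
E
```

```text
top [[ 0.5445 -0.3221]
 [ 0.5243 -0.3786]
 [ 0.4737 -0.3605]
 [ 0.4938 -0.3043]] [ 0.5091 -0.3414  0.044 ]
0.060017688800182094 -1.9151843648661582
0.05368406356295617 2.7984993137550154
0.05973205098025979 1.2274409359092373
0.0537468742507375 -0.3377797115238019
side [[ 0.5446 -0.3279]
 [ 0.5247 -0.384 ]
 [ 0.4687 -0.3651]
 [ 0.4884 -0.3072]] [ 0.5066 -0.346   0.044 ]
0.05949884631336323 -1.9122500401330518
0.05907659698213523 2.8161201187653333
0.06114927760577208 1.2423338474599812
0.05986754187291428 -0.3531664674076585
(array([ 0.5456, -0.3242,  0.0376]), np.float64(0.0011245996648501903))
(array([ 0.5253, -0.3809,  0.0381]), np.float64(0.0013704811688013884))
(array([ 0.4718, -0.3622,  0.038 ]), np.float64(0.004170624011500058))
(array([ 0.4916, -0.3051,  0.0399]), np.float64(0.004809776572583562))
shelf (array([0.7068, 0.2883, 0.0671]), np.float64(0.0015573173956058852)) [0.7048 0.286  0.08  ]
shelf (array([0.6504, 0.0191, 0.0729]), np.float64(0.002974673763813652)) [0.6507 0.0191 0.08  ]
shelf (array([0.4619, 0.0576, 0.0726]), np.float64(0.0005383173480599378)) [0.4621 0.0577 0.08  ]
shelf (array([0.5167, 0.3248, 0.075 ]), np.float64(0.0005977738543023314)) [0.5167 0.3238 0.08  ]
knob (array([ 0.5465, -0.0051,  0.1357]), np.float64(9.002400773891184e-05)) [ 0.5458 -0.0046  0.143 ] [ 0.5445 -0.0121  0.143 ]
bowl [ 0.4246 -0.0761  0.06  ]
spL [0.388  0.2679 0.    ]
spR [0.4231 0.0974 0.    ]
jar [0.7969 0.0554 0.09  ]
cleaner [0.6433 0.4298 0.17  ]
mug [0.3649 0.4624 0.09  ]
```

The crops show the block at side (341,343) / top (420,222) is clearly the largest. Its upper face measures about 60 x 57 mm, and the red pad points away from the robot. The others measure about 40 mm. So the level's centre is near (0.508, -0.343) with its x axis at about 1.226 rad. The shelf centre is (0.584, 0.172) with its y axis at about 1.365 rad, and the knob is at (0.546, -0.008). These agree with the 185 mm spacing given.

I'll swing over at height first.

```bash
python3 -m creep '[{"tx":-0.029,"ty":-0.025},{"tx":-0.029,"ty":-0.025},{"tx":-0.029,"ty":-0.025},{"tx":-0.029,"ty":-0.025},{"tx":-0.029,"ty":-0.025}]'
python3 -m creep '[{"tx":-0.029,"ty":-0.025},{"tx":-0.029,"ty":-0.025},{"tx":-0.029,"ty":-0.025},{"tx":-0.029,"ty":-0.025},{"tx":-0.029,"ty":-0.025}]'
python3 -m creep '[{"tx":-0.029,"ty":-0.025},{"tx":-0.029,"ty":-0.025},{"tx":-0.029,"ty":-0.025},{"tx":-0.029,"ty":-0.025},{"tx":-0.029,"ty":-0.025}]'
cat >> h.py <<'E'
from scipy.spatial.transform import Rotation as Ro
def st():
    s=get_state(); R=Ro.from_quat(s["tcp_rot"]).as_matrix(); return s,s["tcp_pos"],R
def zrot(a,tilt):  # tool y at world angle a, pointing down, then ry by tilt(deg)
    y=np.array([np.cos(a),np.sin(a),0]);z=np.array([0,0,-1.]);x=np.cross(y,z)
    return np.stack([x,y,z],1)@Ro.from_euler('y',tilt,degrees=True).as_matrix()
def togo(P,Rt):
    s,p,R=st(); d=R.T@(np.asarray(P)-p); rv=Ro.from_matrix(R.T@Rt).as_rotvec(degrees=True)
    np.set_printoptions(precision=4,suppress=True)
    print("t",round(s["t"],2),"tcp",p,"shift",d,np.linalg.norm(d),"turn",rv,"j",s["joints"],"F",s["wrist_force"],"w",round(s["grip_width"],4))
    return d,rv
E
python3 - <<'E'
from h import *
G=np.array([.508+.0,-.343,.030]);Rt=zrot(1.226,35)
P=G-.054*Rt[:,2]; print(P,P-.08*Rt[:,2])
togo(P-.08*Rt[:,2],Rt)
E
```

```text
[ 0.53715018 -0.35346907  0.07423421] [ 0.58033564 -0.36897881  0.13976637]
t 0.1 tcp [0.1569 0.5787 0.3031] shift [-0.6567 -0.8035  0.1646] 1.0507192293841257 turn [-1.4882 34.984   4.4101] j [ 1.306   0.3142 -0.048   1.2102  0.      1.5708] F [-0.2263 -0.0376 -0.9914] w 0.0854validation failed for argument at $[0]...
validation failed for argument at $[0]...
validation failed for argument at $[0]...
```

```bash
python3 -m creep '[{"rx":0,"ry":0,"rz":0,"tx":-0.029,"ty":-0.025,"tz":0,"claw":0.085},{"rx":0,"ry":0,"rz":0,"tx":-0.029,"ty":-0.025,"tz":0,"claw":0.085},{"rx":0,"ry":0,"rz":0,"tx":-0.029,"ty":-0.025,"tz":0,"claw":0.085},{"rx":0,"ry":0,"rz":0,"tx":-0.029,"ty":-0.025,"tz":0,"claw":0.085},{"rx":0,"ry":0,"rz":0,"tx":-0.029,"ty":-0.025,"tz":0,"claw":0.085}]'
```

```text
t: 0.52
tcp_pos: [0.2647, 0.4188, 0.3035]
tcp_rot: [0.132, 0.991, -0.0, -0.0]
wrist_force: [-0.1, -0.9, 0.9]
grip_width: 0.0853
```

```bash
python3 -m creep '[{"rx":0,"ry":0,"rz":0,"tx":-0.029,"ty":-0.025,"tz":0,"claw":0.085},{"rx":0,"ry":0,"rz":0,"tx":-0.029,"ty":-0.025,"tz":0,"claw":0.085},{"rx":0,"ry":0,"rz":0,"tx":-0.029,"ty":-0.025,"tz":0,"claw":0.085},{"rx":0,"ry":0,"rz":0,"tx":-0.029,"ty":-0.025,"tz":0,"claw":0.085},{"rx":0,"ry":0,"rz":0,"tx":-0.029,"ty":-0.025,"tz":0,"claw":0.085}]'
python3 -m creep '[{"rx":0,"ry":0,"rz":0.9,"tx":-0.029,"ty":-0.025,"tz":0,"claw":0.085},{"rx":0,"ry":0,"rz":0.9,"tx":-0.029,"ty":-0.025,"tz":0,"claw":0.085},{"rx":0,"ry":0,"rz":0.9,"tx":-0.029,"ty":-0.025,"tz":0,"claw":0.085},{"rx":0,"ry":0,"rz":0.9,"tx":-0.029,"ty":-0.025,"tz":0,"claw":0.085},{"rx":0,"ry":0,"rz":0.9,"tx":-0.029,"ty":-0.025,"tz":0,"claw":0.085}]'
python3 - <<'E'
from h import *
Rt=zrot(1.226,0)
togo([.58,-.369,.25],Rt)
E
```

```text
t: 0.93
tcp_pos: [0.3719, 0.2601, 0.3037]
tcp_rot: [0.132, 0.991, -0.0, -0.0]
wrist_force: [0.9, -0.6, 0.2]
grip_width: 0.0853
t: 1.35
tcp_pos: [0.4742, 0.0982, 0.3037]
tcp_rot: [0.171, 0.985, 0.0, -0.0]
wrist_force: [0.3, 1.4, -0.7]
grip_width: 0.0852
t 1.35 tcp [0.4742 0.0982 0.3037] shift [-0.2573 -0.404   0.0536] 0.48201934284756154 turn [-0.0028 -0.0161  0.0303] j [ 0.2041  0.0965 -0.3172  1.1574  0.0001  0.5484] F [ 0.3001  1.4045 -0.6717] w 0.0852
```

```bash
python3 -m creep '[{"rx":0,"ry":0,"rz":0,"tx":-0.0205,"ty":-0.032,"tz":0.004,"claw":0.085},{"rx":0,"ry":0,"rz":0,"tx":-0.0205,"ty":-0.032,"tz":0.004,"claw":0.085},{"rx":0,"ry":0,"rz":0,"tx":-0.0205,"ty":-0.032,"tz":0.004,"claw":0.085},{"rx":0,"ry":0,"rz":0,"tx":-0.0205,"ty":-0.032,"tz":0.004,"claw":0.085},{"rx":0,"ry":0,"rz":0,"tx":-0.0205,"ty":-0.032,"tz":0.004,"claw":0.085}]'
python3 -m creep '[{"rx":0,"ry":0,"rz":0,"tx":-0.0205,"ty":-0.032,"tz":0.004,"claw":0.085},{"rx":0,"ry":0,"rz":0,"tx":-0.0205,"ty":-0.032,"tz":0.004,"claw":0.085},{"rx":0,"ry":0,"rz":0,"tx":-0.0205,"ty":-0.032,"tz":0.004,"claw":0.085},{"rx":0,"ry":0,"rz":0,"tx":-0.0205,"ty":-0.032,"tz":0.004,"claw":0.085},{"rx":0,"ry":0,"rz":0,"tx":-0.0205,"ty":-0.032,"tz":0.004,"claw":0.085}]'
python3 -m creep '[{"rx":0,"ry":7,"rz":0,"tx":0,"ty":-0.028,"tz":0,"claw":0.085},{"rx":0,"ry":7,"rz":0,"tx":0,"ty":-0.028,"tz":0,"claw":0.085},{"rx":0,"ry":7,"rz":0,"tx":0,"ty":-0.028,"tz":0,"claw":0.085},{"rx":0,"ry":7,"rz":0,"tx":0,"ty":0,"tz":0,"claw":0.085},{"rx":0,"ry":7,"rz":0,"tx":0,"ty":0,"tz":0,"claw":0.085}]'
python3 - <<'E'
from h import *
Rt=zrot(1.226,35)
togo([.5803,-.369,.1398],Rt)
for n in("top","side"): cv2.imwrite(f"pics/{n}1.png",grab_frame(n)[:,:,::-1])
b=cv2.imread("pics/top1.png")[140:300,340:500]
cv2.imwrite("pics/c5.png",cv2.resize(b,(600,600),interpolation=cv2.INTER_CUBIC))
E
```

```text
t: 1.77
tcp_pos: [0.5161, -0.087, 0.2834]
tcp_rot: [0.171, 0.985, 0.0, -0.0]
wrist_force: [0.8, 1.0, 0.0]
grip_width: 0.0846
t: 2.18
tcp_pos: [0.5588, -0.2722, 0.2632]
tcp_rot: [0.171, 0.985, 0.0, -0.0]
wrist_force: [1.7, -0.3, 1.0]
grip_width: 0.0849
t: 2.6
tcp_pos: [0.5297, -0.3513, 0.2643]
tcp_rot: [0.164, 0.939, 0.052, -0.298]
wrist_force: [1.1, -0.2, -0.5]
grip_width: 0.0851
t 2.6 tcp [ 0.5297 -0.3513  0.2643] shift [-0.1156  0.0006  0.0708] 0.13557707659017268 turn [ 0.0269 -0.2475 -0.0874] j [-0.5402  0.9053  0.6879  1.9595 -0.1118 -0.1587] F [ 1.0595 -0.203  -0.5043] w 0.0851
```

View pics/side1.png

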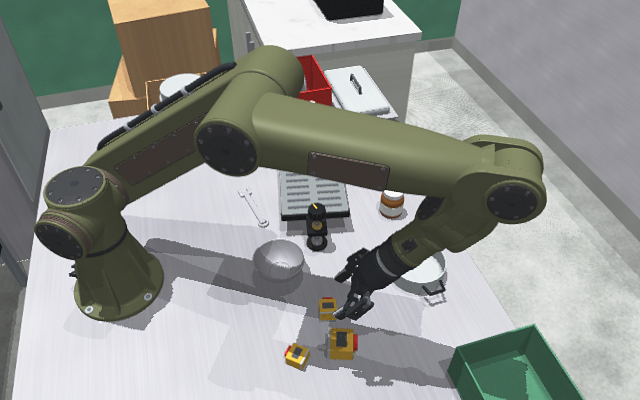

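```bash
python3 -m creep '[{"rx":0,"ry":0,"rz":0,"tx":-0.023,"ty":0,"tz":0.014,"claw":0.085},{"rx":0,"ry":0,"rz":0,"tx":-0.023,"ty":0,"tz":0.014,"claw":0.085},{"rx":0,"ry":0,"rz":0,"tx":-0.023,"ty":0,"tz":0.014,"claw":0.085},{"rx":0,"ry":0,"rz":0,"tx":-0.023,"ty":0,"tz":0.014,"claw":0.085},{"rx":0,"ry":0,"rz":0,"tx":-0.023,"ty":0,"tz":0.014,"claw":0.085}]'
python3 - <<'E'
from h import *
Rt=zrot(1.226,35)
togo(np.array([ 0.53715018,-0.35346907,0.07423421]),Rt)
for n in("top","side"): cv2.imwrite(f"pics/{n}2.png",grab_frame(n)[:,:,::-1])
b=cv2.imread("pics/side2.png")[230:380,270:470]
cv2.imwrite("pics/c5.png",cv2.resize(b,(800,600),interpolation=cv2.INTER_CUBIC))
E
```

```text
t: 3.12
tcp_pos: [0.5827, -0.3678, 0.1417]
tcp_rot: [0.163, 0.941, 0.05, -0.293]
wrist_force: [0.5, 0.7, 0.2]
grip_width: 0.0852
t 3.12 tcp [ 0.5827 -0.3678  0.1417] shift [ 0.001  -0.0017  0.0827] 0.0827203117944314 turn [-0.0957  0.3915  0.0626] j [-0.5244  1.0967  0.7976  1.868  -0.1033 -0.1495] F [0.4939 0.6621 0.2485] w 0.0852
```

View pics/c5.png

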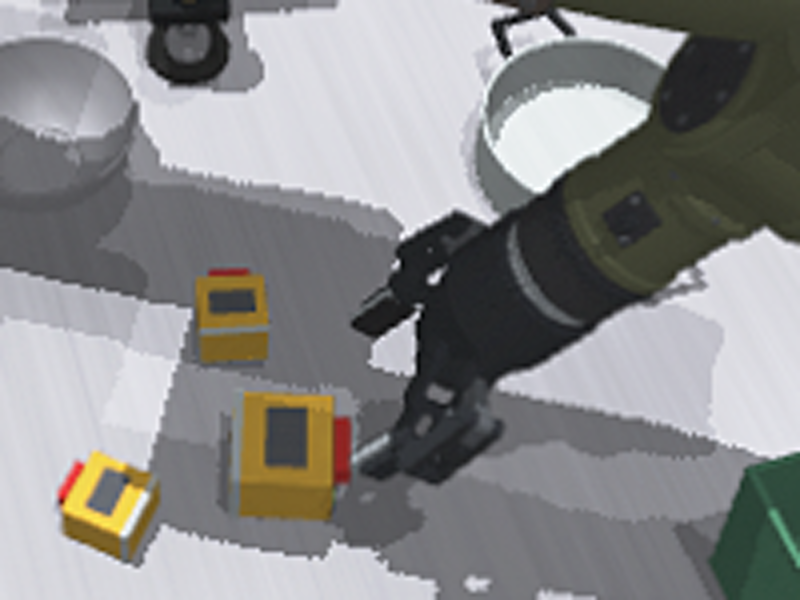

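```bash
python3 - <<'E'
from h import *
s,p,R=st(); print(proj("side",p+R[:,2]*.06),proj("top",p+R[:,2]*.06), onz("top",(375,147),.05))
E
python3 -m creep '[{"rx":0,"ry":0,"rz":0,"tx":0,"ty":-0.0017,"tz":0.0166,"claw":0.085},{"rx":0,"ry":0,"rz":0,"tx":0,"ty":0,"tz":0.0166,"claw":0.085},{"rx":0,"ry":0,"rz":0,"tx":0,"ty":0,"tz":0.0166,"claw":0.085},{"rx":0,"ry":0,"rz":0,"tx":0,"ty":0,"tz":0.0166,"claw":0.085},{"rx":0,"ry":0,"rz":0,"tx":0,"ty":0,"tz":0.0166,"claw":0.085}]' 40
python3 - <<'E'
from h import *
Rt=zrot(1.226,35)
togo(np.array([ 0.53715018,-0.35346907,0.07423421]),Rt)
for n in("top","side"): cv2.imwrite(f"pics/{n}3.png",grab_frame(n)[:,:,::-1])
b=cv2.imread("pics/side3.png")[260:380,270:430]
cv2.imwrite("pics/c6.png",cv2.resize(b,(800,600),interpolation=cv2.INTER_CUBIC))
E
```

```text
[[359.81590526 327.68344236]] [[428.38295009 209.76416946]] [ 0.76903034 -0.18192491  0.05      ]
t: 3.63
tcp_pos: [0.5362, -0.3533, 0.0757]
tcp_rot: [0.163, 0.941, 0.05, -0.293]
wrist_force: [0.2, 0.8, -0.1]
grip_width: 0.0851
t 3.63 tcp [ 0.5362 -0.3533  0.0757] shift [-0.0016  0.0001  0.0007] 0.0017744482616392152 turn [-0.1022  0.3583  0.0452] j [-0.5379  1.0139  0.4754  1.6278 -0.1111 -0.1604] F [ 0.1757  0.7623 -0.1291] w 0.0851
```

View pics/c6.png

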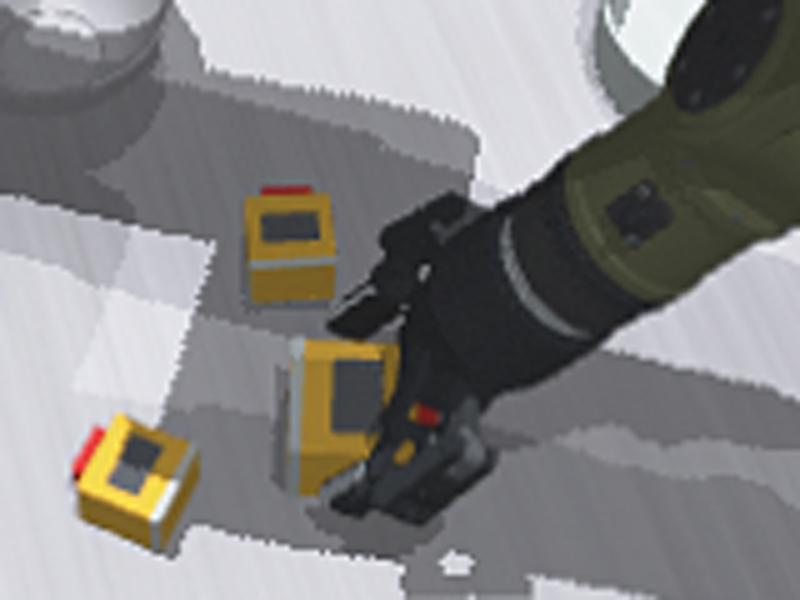

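The fingers straddle the level's end faces, with tips at about (345,325) and (350,495) in the crop. Next I close the gripper.

```bash
python3 -m creep '[{"rx":0,"ry":0,"rz":0,"tx":0,"ty":0,"tz":0,"claw":0.045},{"rx":0,"ry":0,"rz":0,"tx":0,"ty":0,"tz":0,"claw":0.045},{"rx":0,"ry":0,"rz":0,"tx":0,"ty":0,"tz":0,"claw":0.045},{"rx":0,"ry":0,"rz":0,"tx":0,"ty":0,"tz":0,"claw":0.045},{"rx":0,"ry":0,"rz":0,"tx":0,"ty":0,"tz":0,"claw":0.045}]' 40
python3 -m creep '[{"rx":0,"ry":0,"rz":0,"tx":0,"ty":0,"tz":0,"claw":0.045},{"rx":0,"ry":0,"rz":0,"tx":0,"ty":0,"tz":0,"claw":0.045},{"rx":0,"ry":0,"rz":0,"tx":0,"ty":0,"tz":0,"claw":0.045},{"rx":0,"ry":0,"rz":0,"tx":0,"ty":0,"tz":0,"claw":0.045},{"rx":0,"ry":0,"rz":0,"tx":0,"ty":0,"tz":0,"claw":0.045}]' 40
```

```text
t: 4.15
tcp_pos: [0.5375, -0.3538, 0.0753]
tcp_rot: [0.163, 0.94, 0.051, -0.295]
wrist_force: [0.5, -0.5, 9.0]
grip_width: 0.0594
t: 4.57
tcp_pos: [0.5375, -0.3538, 0.0753]
tcp_rot: [0.163, 0.94, 0.051, -0.295]
wrist_force: [1.0, -1.7, 9.4]
grip_width: 0.0592
```

```bash
python3 -m creep '[{"rx":0,"ry":0,"rz":0,"tx":0.011,"ty":0,"tz":-0.016,"claw":0.045},{"rx":0,"ry":0,"rz":0,"tx":0.018,"ty":0,"tz":-0.026,"claw":0.045},{"rx":0,"ry":0,"rz":0,"tx":0.018,"ty":0,"tz":-0.026,"claw":0.045},{"rx":0,"ry":0,"rz":0,"tx":0.018,"ty":0,"tz":-0.026,"claw":0.045},{"rx":0,"ry":0,"rz":0,"tx":0.018,"ty":0,"tz":-0.026,"claw":0.045}]' 40
python3 - <<'E'
from h import *
for n in("top","side"): cv2.imwrite(f"pics/{n}4.png",grab_frame(n)[:,:,::-1])
b=cv2.imread("pics/side4.png")[200:380,250:490]
cv2.imwrite("pics/c7.png",cv2.resize(b,(800,600),interpolation=cv2.INTER_CUBIC))
s,p,R=st(); sy=1.365
# placement: level centre shelf-y +0.02; grasp point offset
y=np.array([np.cos(sy),np.sin(sy),0]); xs=np.array([np.sin(sy),-np.cos(sy),0]); C=np.array([.584,.1725,.08])
Rt=zrot(sy,-55); print(Rt)
# grasp in level frame: from the grasp pose
Rg=zrot(1.226,35)
g=np.array([.5375,-.3538,.0753])+R[:,2]*.054-np.array([.508,-.343,.022]); 
xl=np.array([np.cos(1.226),np.sin(1.226),0]);zl=np.array([np.sin(1.226),-np.cos(1.226),0])
gl=np.array([g@xl,g[2],g@zl]); print("grasp rel centre (level axes)",gl)
# placed: xl=y, zl=up, yl=-xs
Gp=C+y*.02+np.array([0,0,.03])+ y*gl[0]-xs*gl[1]+np.array([0,0,gl[2]])
P=Gp-.054*Rt[:,2]; print("P",P)
togo(P+[0,0,.12],Rt)
E
```

```text
t: 4.98
tcp_pos: [0.5375, -0.3535, 0.2204]
tcp_rot: [0.163, 0.94, 0.051, -0.295]
wrist_force: [0.9, -0.2, -2.7]
grip_width: 0.0595
[[-0.56147315  0.20434675  0.80186676]
 [ 0.11720848  0.97889857 -0.16739106]
 [-0.81915204  0.         -0.57357644]]
grasp rel centre (level axes) [-0.00033121  0.00876282  0.00087865]
P [0.53614053 0.20258352 0.14185178]
t 5.08 tcp [ 0.539  -0.3545  0.2249] shift [0.1782 0.5236 0.0762] 0.5582892741847946 turn [ -1.6785 -89.29    -8.5634] j [-0.5374  0.9273  0.6489  1.8843 -0.111  -0.1598] F [ 0.9309 -0.394  -1.4553] w 0.0593
```

View pics/c7.png

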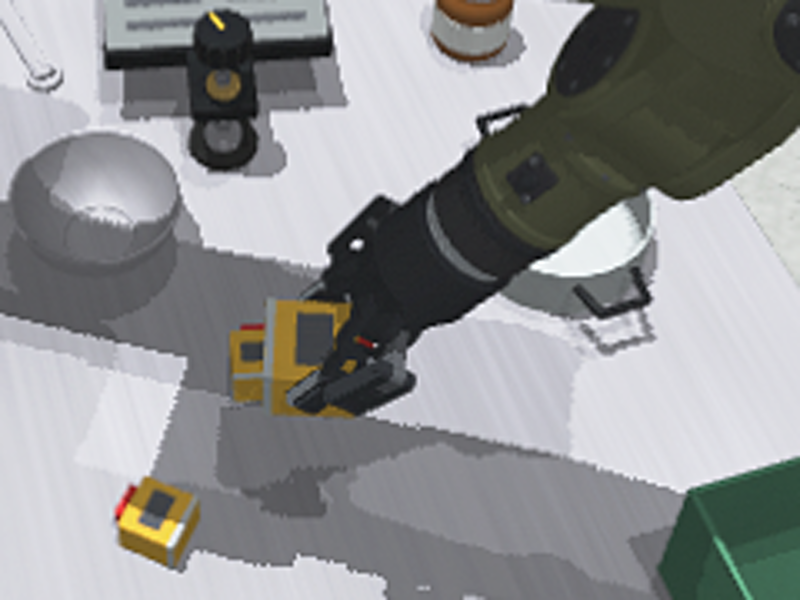

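```bash
python3 -m creep '[{"rx":0,"ry":-6,"rz":0,"tx":0.02,"ty":0.015,"tz":0,"claw":0.045},{"rx":0,"ry":-6,"rz":0,"tx":0.025,"ty":0.02,"tz":0,"claw":0.045},{"rx":0,"ry":-6,"rz":0,"tx":0.025,"ty":0.03,"tz":0,"claw":0.045},{"rx":0,"ry":-6,"rz":0,"tx":0.025,"ty":0.03,"tz":0,"claw":0.045},{"rx":0,"ry":-6,"rz":0,"tx":0.025,"ty":0.03,"tz":0,"claw":0.045}]' 40
python3 -m creep '[{"rx":0,"ry":-6,"rz":0,"tx":0.0,"ty":0.035,"tz":0,"claw":0.045},{"rx":0,"ry":-6,"rz":0,"tx":0.0,"ty":0.035,"tz":0,"claw":0.045},{"rx":0,"ry":-6,"rz":0,"tx":0.0,"ty":0.035,"tz":0,"claw":0.045},{"rx":0,"ry":-6,"rz":0,"tx":0.0,"ty":0.035,"tz":0,"claw":0.045},{"rx":0,"ry":-6,"rz":0,"tx":0.0,"ty":0.035,"tz":0,"claw":0.045}]' 40
cat > tgt.py <<'E'
from h import *
P=np.array([0.53614053,0.20258352,0.14185178]);Rt=zrot(1.365,-55)
import sys
togo(P+[0,0,float(sys.argv[1])],Rt)
E
python3 tgt.py .12
```

```text
t: 5.5
tcp_pos: [0.4802, -0.2041, 0.2637]
tcp_rot: [0.171, 0.984, 0.009, -0.052]
wrist_force: [1.0, 0.6, -0.7]
grip_width: 0.0593
t: 5.92
tcp_pos: [0.5389, -0.0387, 0.2644]
tcp_rot: [0.168, 0.964, -0.035, 0.204]
wrist_force: [1.9, -0.4, -2.9]
grip_width: 0.0589
t 5.92 tcp [ 0.5389 -0.0387  0.2644] shift [ 0.0779  0.2262 -0.0314] 0.2413071532956662 turn [ -5.0128 -31.031   -6.2493] j [-0.0086 -0.0381 -0.6267  0.5852 -0.1323  0.309 ] F [ 1.9146 -0.3936 -2.8956] w 0.0589
```

```bash
python3 -m creep '[{"rx":-1,"ry":-6.2,"rz":-1.25,"tx":0.008,"ty":0.035,"tz":0,"claw":0.045},{"rx":-1,"ry":-6.2,"rz":-1.25,"tx":0.008,"ty":0.035,"tz":0,"claw":0.045},{"rx":-1,"ry":-6.2,"rz":-1.25,"tx":0.008,"ty":0.035,"tz":0,"claw":0.045},{"rx":-1,"ry":-6.2,"rz":-1.25,"tx":0.008,"ty":0.035,"tz":0,"claw":0.045},{"rx":-1,"ry":-6.2,"rz":-1.25,"tx":0.008,"ty":0.035,"tz":0,"claw":0.045}]' 40
python3 tgt.py .06
```

```text
t: 6.33
tcp_pos: [0.557, 0.1364, 0.2424]
tcp_rot: [0.091, 0.884, -0.046, 0.455]
wrist_force: [3.1, 0.3, -3.3]
grip_width: 0.0595
t 6.33 tcp [0.557  0.1364 0.2424] shift [ 0.0527  0.0606 -0.004 ] 0.08040978054634948 turn [ 0.082  -0.5039  0.0026] j [ 0.4714 -0.0262 -1.0029 -0.2362 -0.534   0.4364] F [ 3.1375  0.341  -3.305 ] w 0.0595
```

```bash
sed -i 's/^import sys/import sys; P=P+.03*np.array([np.sin(1.365),-np.cos(1.365),0])/' tgt.py; python3 tgt.py .06
```

```text
t 6.33 tcp [0.557  0.1364 0.2424] shift [0.0353 0.0605 0.0204] 0.07299114534285857 turn [ 0.082  -0.5039  0.0026] j [ 0.4714 -0.0262 -1.0029 -0.2362 -0.534   0.4364] F [ 3.1375  0.341  -3.305 ] w 0.0595
```

```bash
python3 -m creep '[{"rx":0,"ry":-0.1,"rz":0,"tx":0.007,"ty":0.012,"tz":0.004,"claw":0.045},{"rx":0,"ry":-0.1,"rz":0,"tx":0.007,"ty":0.012,"tz":0.004,"claw":0.045},{"rx":0,"ry":-0.1,"rz":0,"tx":0.007,"ty":0.012,"tz":0.004,"claw":0.045},{"rx":0,"ry":-0.1,"rz":0,"tx":0.007,"ty":0.012,"tz":0.004,"claw":0.045},{"rx":0,"ry":-0.1,"rz":0,"tx":0.007,"ty":0.012,"tz":0.004,"claw":0.045}]' 40
python3 tgt.py .01
python3 - <<'E'
from h import *
for n in("top","side"): cv2.imwrite(f"pics/{n}5.png",grab_frame(n)[:,:,::-1])
b=cv2.imread("pics/side5.png")[90:270,220:460]
cv2.imwrite("pics/c8.png",cv2.resize(b,(800,600),interpolation=cv2.INTER_CUBIC))
b=cv2.imread("pics/top5.png")[120:270,200:400]
cv2.imwrite("pics/c9.png",cv2.resize(b,(800,600),interpolation=cv2.INTER_CUBIC))
E
```

```text
t: 6.75
tcp_pos: [0.5659, 0.1947, 0.2]
tcp_rot: [0.091, 0.884, -0.048, 0.456]
wrist_force: [-0.2, -0.1, -2.5]
grip_width: 0.0594
t 6.75 tcp [0.5659 0.1947 0.2   ] shift [0.0397 0.0017 0.0273] 0.04823017774821769 turn [-0.0685 -0.4146  0.0932] j [ 0.5844  0.1302 -0.9621 -0.301  -0.6186  0.5282] F [-0.2328 -0.1344 -2.5238] w 0.0594
```

View pics/c8.png

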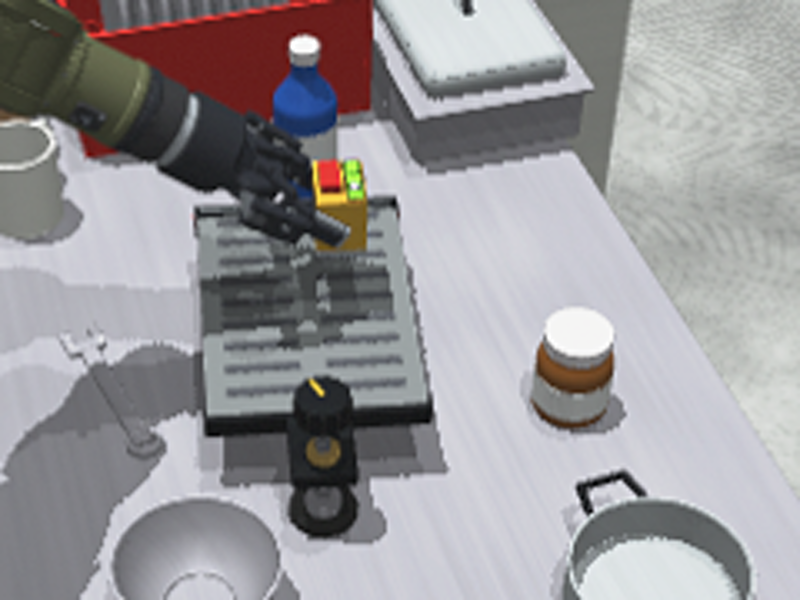

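View pics/c9.png

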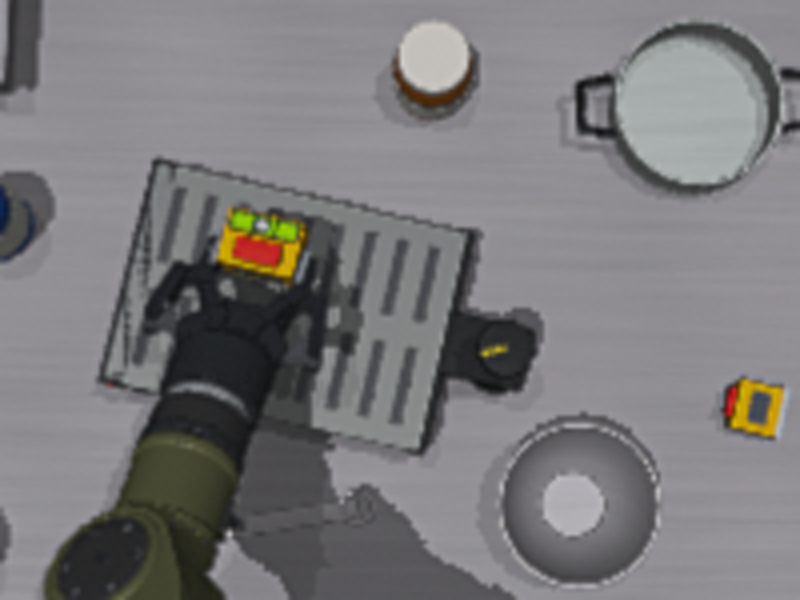

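```bash
python3 -m creep '[{"rx":0,"ry":-0.1,"rz":0,"tx":0.01,"ty":0.001,"tz":0.007,"claw":0.045},{"rx":0,"ry":-0.1,"rz":0,"tx":0.01,"ty":0.001,"tz":0.007,"claw":0.045},{"rx":0,"ry":-0.1,"rz":0,"tx":0.01,"ty":0,"tz":0.007,"claw":0.045},{"rx":0,"ry":-0.1,"rz":0,"tx":0.007,"ty":0,"tz":0.005,"claw":0.045},{"rx":0,"ry":0,"rz":0,"tx":0,"ty":0,"tz":0,"claw":0.045}]' 40
python3 tgt.py .0
python3 - <<'E'
from h import *
cv2.imwrite("pics/side6.png",grab_frame("side")[:,:,::-1])
b=cv2.imread("pics/side6.png")[130:230,270:390]
cv2.imwrite("pics/c10.png",cv2.resize(b,(720,600),interpolation=cv2.INTER_CUBIC))
E
```

```text
t: 7.27
tcp_pos: [0.5655, 0.1946, 0.1538]
tcp_rot: [0.091, 0.883, -0.05, 0.458]
wrist_force: [-0.0, -0.5, -3.5]
grip_width: 0.0593
t 7.27 tcp [0.5655 0.1946 0.1538] shift [0.01   0.0018 0.0065] 0.012080855410160792 turn [-0.2009 -0.1158  0.1555] j [ 0.5869  0.2407 -1.0044 -0.4566 -0.625   0.5269] F [-0.012  -0.4841 -3.5311] w 0.0593
```

View pics/c10.png

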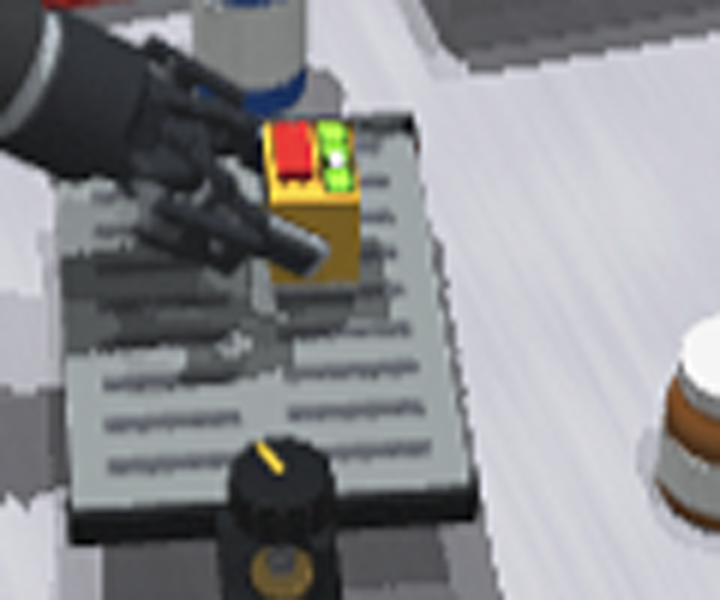

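```bash
python3 -m creep '[{"rx":0,"ry":0,"rz":0,"tx":0.0017,"ty":0,"tz":0.0011,"claw":0.045},{"rx":0,"ry":0,"rz":0,"tx":0.0017,"ty":0,"tz":0.0011,"claw":0.045},{"rx":0,"ry":0,"rz":0,"tx":0.0017,"ty":0,"tz":0.0011,"claw":0.045},{"rx":0,"ry":0,"rz":0,"tx":0.0017,"ty":0,"tz":0.0011,"claw":0.045},{"rx":0,"ry":0,"rz":0,"tx":0,"ty":0,"tz":0,"claw":0.045}]' 40
python3 -m creep '[{"rx":0,"ry":0,"rz":0,"tx":0.0008,"ty":0,"tz":0.0006,"claw":0.045},{"rx":0,"ry":0,"rz":0,"tx":0.0008,"ty":0,"tz":0.0006,"claw":0.045},{"rx":0,"ry":0,"rz":0,"tx":0.0008,"ty":0,"tz":0.0006,"claw":0.045},{"rx":0,"ry":0,"rz":0,"tx":0,"ty":0,"tz":0,"claw":0.045},{"rx":0,"ry":0,"rz":0,"tx":0,"ty":0,"tz":0,"claw":0.045}]' 40
```

```text
t: 7.73
tcp_pos: [0.5665, 0.1958, 0.1479]
tcp_rot: [0.091, 0.882, -0.048, 0.46]
wrist_force: [-0.2, 0.0, -2.1]
grip_width: 0.0595
t: 8.15
tcp_pos: [0.5666, 0.1958, 0.1449]
tcp_rot: [0.091, 0.882, -0.048, 0.46]
wrist_force: [0.4, -0.5, -2.8]
grip_width: 0.0595
```

```bash
python3 -m creep '[{"rx":0,"ry":0,"rz":0,"tx":0.0008,"ty":0,"tz":0.0006,"claw":0.045},{"rx":0,"ry":0,"rz":0,"tx":0.0008,"ty":0,"tz":0.0006,"claw":0.045},{"rx":0,"ry":0,"rz":0,"tx":0.0,"ty":0,"tz":0.0,"claw":0.045},{"rx":0,"ry":0,"rz":0,"tx":0,"ty":0,"tz":0,"claw":0.045},{"rx":0,"ry":0,"rz":0,"tx":0,"ty":0,"tz":0,"claw":0.045}]' 40
```

```text
t: 8.57
tcp_pos: [0.5668, 0.1958, 0.143]
tcp_rot: [0.091, 0.882, -0.048, 0.46]
wrist_force: [0.3, 0.0, -2.8]
grip_width: 0.0593
```

```bash
python3 -m creep '[{"rx":0,"ry":0,"rz":0,"tx":0.0008,"ty":0,"tz":0.0006,"claw":0.045},{"rx":0,"ry":0,"rz":0,"tx":0,"ty":0,"tz":0,"claw":0.045},{"rx":0,"ry":0,"rz":0,"tx":0.0,"ty":0,"tz":0.0,"claw":0.045},{"rx":0,"ry":0,"rz":0,"tx":0,"ty":0,"tz":0,"claw":0.045},{"rx":0,"ry":0,"rz":0,"tx":0,"ty":0,"tz":0,"claw":0.045}]' 40
```

```text
t: 8.98
tcp_pos: [0.5672, 0.1958, 0.1428]
tcp_rot: [0.092, 0.882, -0.048, 0.461]
wrist_force: [-3.9, -1.0, 5.2]
grip_width: 0.0597
```

```bash
python3 -m creep '[{"rx":0,"ry":0,"rz":0,"tx":0,"ty":0,"tz":0,"claw":0.062},{"rx":0,"ry":0,"rz":0,"tx":0,"ty":0,"tz":0,"claw":0.066},{"rx":0,"ry":0,"rz":0,"tx":0.0,"ty":0,"tz":0.0,"claw":0.072},{"rx":0,"ry":0,"rz":0,"tx":0,"ty":0,"tz":0,"claw":0.08},{"rx":0,"ry":0,"rz":0,"tx":0,"ty":0,"tz":0,"claw":0.085}]' 40
python3 -m creep '[{"rx":0,"ry":0,"rz":0,"tx":0,"ty":0,"tz":0,"claw":0.085},{"rx":0,"ry":0,"rz":0,"tx":0,"ty":0,"tz":0,"claw":0.085},{"rx":0,"ry":0,"rz":0,"tx":0.0,"ty":0,"tz":0.0,"claw":0.085},{"rx":0,"ry":0,"rz":0,"tx":0,"ty":0,"tz":0,"claw":0.085},{"rx":0,"ry":0,"rz":0,"tx":0,"ty":0,"tz":0,"claw":0.085}]' 40
python3 - <<'E'
from h import *
for n in("top","side"): cv2.imwrite(f"pics/{n}7.png",grab_frame(n)[:,:,::-1])
b=cv2.imread("pics/side7.png")[120:220,270:370]
c=cv2.imread("pics/top7.png")[140:240,215:315]
k=cv2.INTER_CUBIC
cv2.imwrite("pics/c11.png",np.hstack([cv2.resize(b,(400,400),interpolation=k),cv2.resize(c,(400,400),interpolation=k)]))
E
```

```text
t: 9.4
tcp_pos: [0.5667, 0.1957, 0.1418]
tcp_rot: [0.091, 0.882, -0.048, 0.46]
wrist_force: [0.0, 0.5, -0.4]
grip_width: 0.0849
t: 9.82
tcp_pos: [0.5667, 0.1958, 0.142]
tcp_rot: [0.091, 0.882, -0.048, 0.46]
wrist_force: [-0.0, 0.5, 0.1]
grip_width: 0.0855
```

View pics/c11.png

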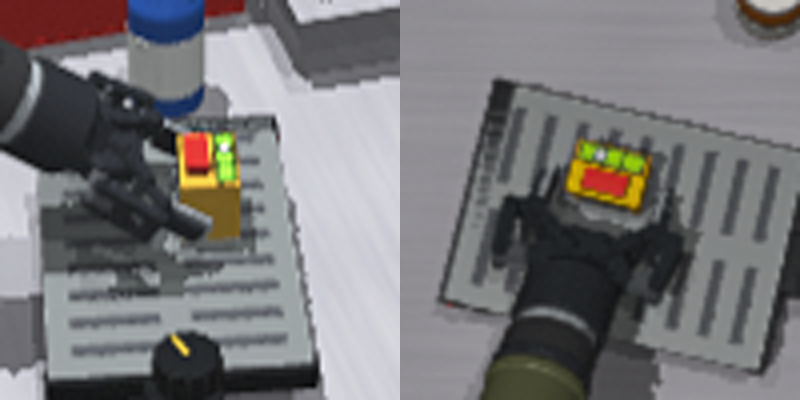

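```bash
python3 -m creep '[{"rx":0,"ry":0,"rz":0,"tx":-0.0108,"ty":0,"tz":-0.0125,"claw":0.085},{"rx":0,"ry":0,"rz":0,"tx":-0.0108,"ty":0,"tz":-0.0125,"claw":0.085},{"rx":0,"ry":0,"rz":0,"tx":-0.0108,"ty":0,"tz":-0.0125,"claw":0.085},{"rx":0,"ry":0,"rz":0,"tx":-0.0108,"ty":0,"tz":-0.0125,"claw":0.085},{"rx":0,"ry":0,"rz":0,"tx":-0.0108,"ty":0,"tz":-0.0125,"claw":0.085}]' 40
python3 - <<'E'
from h import *
for n in("top","side"): cv2.imwrite(f"pics/{n}8.png",grab_frame(n)[:,:,::-1])
b=cv2.imread("pics/side8.png")[120:220,270:370]
c=cv2.imread("pics/top8.png")[140:240,245:345]
k=cv2.INTER_CUBIC
cv2.imwrite("pics/c12.png",np.hstack([cv2.resize(b,(400,400),interpolation=k),cv2.resize(c,(400,400),interpolation=k)]))
togo([.546,-.009,.28],zrot(1.365-.2,0))
E
```

```text
t: 10.33
tcp_pos: [0.5465, 0.1999, 0.2227]
tcp_rot: [0.091, 0.882, -0.048, 0.46]
wrist_force: [0.2, 0.3, -0.7]
grip_width: 0.0849
t 10.43 tcp [0.5477 0.2009 0.2252] shift [-0.069  -0.2057  0.0026] 0.2169803553342659 turn [ 5.6185 55.0774 10.4278] j [ 0.6231  0.0598 -0.9627 -0.2248 -0.6506  0.5585] F [-0.563   0.7735  0.1103] w 0.0848
```

View pics/c12.png

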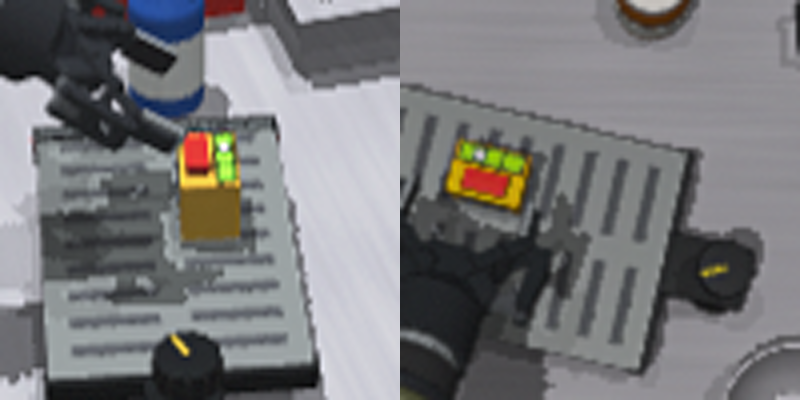

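```bash
python3 -m creep '[{"rx":0,"ry":0,"rz":0,"tx":-0.02,"ty":-0.01,"tz":-0.014,"claw":0.085},{"rx":0,"ry":0,"rz":0,"tx":-0.02,"ty":-0.02,"tz":-0.014,"claw":0.085},{"rx":0,"ry":0,"rz":0,"tx":-0.0108,"ty":-0.035,"tz":-0.01,"claw":0.085},{"rx":0,"ry":5,"rz":0,"tx":0,"ty":-0.035,"tz":0,"claw":0.085},{"rx":0,"ry":6,"rz":0,"tx":0,"ty":-0.035,"tz":0,"claw":0.085}]' 60
python3 -m creep '[{"rx":0,"ry":7,"rz":0,"tx":0,"ty":-0.03,"tz":0,"claw":0.085},{"rx":0,"ry":7,"rz":0,"tx":0,"ty":-0.03,"tz":0,"claw":0.085},{"rx":0,"ry":7,"rz":0,"tx":0,"ty":-0.02,"tz":0,"claw":0.085},{"rx":0,"ry":7,"rz":0,"tx":0,"ty":0,"tz":0,"claw":0.085},{"rx":0,"ry":7,"rz":0,"tx":0,"ty":0,"tz":0,"claw":0.085}]' 60
cat > kn.py <<'E'
from h import *
import sys
togo([.546,-.009,float(sys.argv[1])],zrot(1.365,0))
E
python3 kn.py .24
```

```text
t: 10.85
tcp_pos: [0.5147, 0.0679, 0.2841]
tcp_rot: [0.095, 0.923, -0.038, 0.371]
wrist_force: [3.0, -0.2, -1.5]
grip_width: 0.0851
t: 11.27
tcp_pos: [0.5006, -0.0116, 0.2863]
tcp_rot: [0.105, 0.991, -0.008, 0.077]
wrist_force: [1.2, -0.1, -0.2]
grip_width: 0.0853
t 11.27 tcp [ 0.5006 -0.0116  0.2863] shift [-0.0362  0.0121  0.0524] 0.06487311330549289 turn [-0.0484  8.8429 -0.2805] j [-0.0069  0.0277 -0.4423  0.9497 -0.0316  0.2015] F [ 1.1695 -0.1069 -0.2016] w 0.0853
```

Next I finish squaring up the tool, move above the knob, and measure the knob again.

```bash
python3 -m creep '[{"rx":0,"ry":4.4,"rz":-0.1,"tx":0,"ty":0.0,"tz":0,"claw":0.085},{"rx":0,"ry":4.4,"rz":-0.1,"tx":0,"ty":0.0,"tz":0,"claw":0.085},{"rx":0,"ry":0,"rz":0,"tx":-0.022,"ty":0.006,"tz":0.015,"claw":0.085},{"rx":0,"ry":0,"rz":0,"tx":-0.022,"ty":0.006,"tz":0.015,"claw":0.085},{"rx":0,"ry":0,"rz":0,"tx":0,"ty":0,"tz":0.016,"claw":0.085}]' 60
python3 kn.py .191
python3 - <<'E'
from h import *
for n in("top","side"): cv2.imwrite(f"pics/{n}9.png",grab_frame(n)[:,:,::-1])
b=cv2.imread("pics/side9.png")[160:260,270:370]
c=cv2.imread("pics/top9.png")[150:250,240:340]
k=cv2.INTER_CUBIC
cv2.imwrite("pics/c13.png",np.hstack([cv2.resize(b,(400,400),interpolation=k),cv2.resize(c,(400,400),interpolation=k)]))
E
```

```text
t: 11.68
tcp_pos: [0.5506, -0.0073, 0.238]
tcp_rot: [0.102, 0.995, -0.001, 0.004]
wrist_force: [0.4, -0.6, 0.0]
grip_width: 0.0852
t 11.68 tcp [ 0.5506 -0.0073  0.238 ] shift [ 0.0045 -0.0026  0.047 ] 0.04729836645185168 turn [-0.0481  0.4142  0.1024] j [-0.0122  0.252  -0.2827  1.0291 -0.0022  0.1919] F [ 0.3727 -0.6491  0.0391] w 0.0852
```

View pics/c13.png

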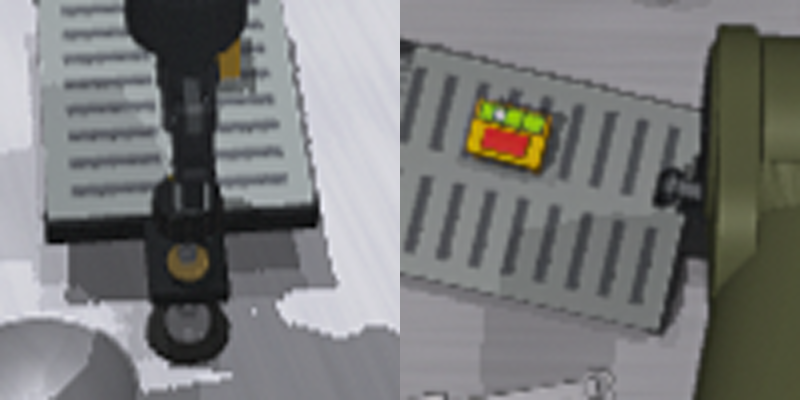

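```bash
python3 -m creep '[{"rx":0,"ry":0.2,"rz":0,"tx":0.002,"ty":-0.001,"tz":0.012,"claw":0.085},{"rx":0,"ry":0.2,"rz":0,"tx":0.002,"ty":0,"tz":0.012,"claw":0.085},{"rx":0,"ry":0,"rz":0,"tx":0,"ty":0,"tz":0.012,"claw":0.085},{"rx":0,"ry":0,"rz":0,"tx":0,"ty":0,"tz":0.01,"claw":0.085},{"rx":0,"ry":0,"rz":0,"tx":0,"ty":0,"tz":0,"claw":0.085}]' 60
python3 kn.py .191
python3 -m creep '[{"rx":0,"ry":0,"rz":0,"tx":0,"ty":0,"tz":0,"claw":0.03},{"rx":0,"ry":0,"rz":0,"tx":0,"ty":0,"tz":0,"claw":0.03},{"rx":0,"ry":0,"rz":0,"tx":0,"ty":0,"tz":0,"claw":0.03},{"rx":0,"ry":0,"rz":0,"tx":0,"ty":0,"tz":0,"claw":0.03},{"rx":0,"ry":0,"rz":0,"tx":0,"ty":0,"tz":0,"claw":0.03}]' 60
python3 kn.py .191
```

```text
t: 12.2
tcp_pos: [0.5405, -0.0074, 0.1918]
tcp_rot: [0.102, 0.995, -0.001, -0.003]
wrist_force: [-0.8, -0.6, -0.6]
grip_width: 0.0853
t 12.2 tcp [ 0.5405 -0.0074  0.1918] shift [-0.0058 -0.0005  0.0008] 0.005833325174314002 turn [-0.1239 -0.3036  0.1134] j [-0.0131  0.2789 -0.3599  0.9376 -0.0011  0.1907] F [-0.7708 -0.576  -0.5685] w 0.0853
t: 12.62
tcp_pos: [0.5426, -0.0081, 0.1953]
tcp_rot: [0.102, 0.995, -0.002, -0.0]
wrist_force: [-2.7, -2.7, 6.0]
grip_width: 0.0444
t 12.62 tcp [ 0.5426 -0.0081  0.1953] shift [-0.0035 -0.0002  0.0043] 0.005583990109143707 turn [-0.1784 -0.0207  0.0914] j [-0.0134  0.2764 -0.3544  0.9409 -0.003   0.1908] F [-2.7175 -2.6661  6.038 ] w 0.0444
```

```bash
python3 -m creep '[{"rx":0,"ry":0,"rz":0,"tx":-0.002,"ty":0,"tz":-0.001,"claw":0.03},{"rx":0,"ry":0,"rz":0,"tx":-0.001,"ty":0,"tz":-0.001,"claw":0.03},{"rx":0,"ry":0,"rz":0,"tx":0,"ty":0,"tz":-0.001,"claw":0.03},{"rx":0,"ry":0,"rz":5,"tx":0,"ty":0,"tz":0,"claw":0.03},{"rx":0,"ry":0,"rz":5,"tx":0,"ty":0,"tz":0,"claw":0.03}]' 60
python3 kn.py .194
```

```text
t: 13.03
tcp_pos: [0.5432, -0.0076, 0.1955]
tcp_rot: [0.19, 0.982, -0.001, -0.003]
wrist_force: [-3.6, 1.9, -7.4]
grip_width: 0.0437
t 13.03 tcp [ 0.5432 -0.0076  0.1955] shift [-0.0031 -0.0003  0.0015] 0.0034741837120809593 turn [ -0.1157  -0.3827 -10.0714] j [-0.0139  0.2815 -0.3471  0.9492 -0.0001  0.3677] F [-3.5926  1.9247 -7.432 ] w 0.0437
```

```bash
python3 -m creep '[{"rx":0,"ry":0,"rz":6,"tx":0,"ty":0,"tz":0.001,"claw":0.03},{"rx":0,"ry":0,"rz":6,"tx":0,"ty":0,"tz":0.0,"claw":0.03},{"rx":0,"ry":0,"rz":6,"tx":0,"ty":0,"tz":0,"claw":0.03},{"rx":0,"ry":0,"rz":6,"tx":0,"ty":0,"tz":0,"claw":0.03},{"rx":0,"ry":0,"rz":6,"tx":0,"ty":0,"tz":0,"claw":0.03}]' 60
python3 -m creep '[{"rx":0,"ry":0,"rz":6,"tx":0,"ty":0,"tz":0,"claw":0.03},{"rx":0,"ry":0,"rz":6,"tx":0,"ty":0,"tz":0.0,"claw":0.03},{"rx":0,"ry":0,"rz":6,"tx":0,"ty":0,"tz":0,"claw":0.03},{"rx":0,"ry":0,"rz":6,"tx":0,"ty":0,"tz":0,"claw":0.03},{"rx":0,"ry":0,"rz":6,"tx":0,"ty":0,"tz":0,"claw":0.03}]' 60
python3 kn.py .194
cat > bub.py <<'E'
from h import *
import sys
f=sys.argv[1]; im=grab_frame("top"); cv2.imwrite(f"pics/{f}t.png",im[:,:,::-1]); im2=grab_frame("side"); cv2.imwrite(f"pics/{f}s.png",im2[:,:,::-1])
k=cv2.INTER_CUBIC
b=im2[145:185,300:340,::-1]; c=im[165:205,245:285,::-1]
cv2.imwrite(f"pics/{f}c.png",np.hstack([cv2.resize(b,(400,400),interpolation=k),cv2.resize(c,(400,400),interpolation=k)]))
E
python3 bub.py b1
```

```text
t: 13.45
tcp_pos: [0.5443, -0.0061, 0.1955]
tcp_rot: [0.437, 0.899, 0.001, -0.003]
wrist_force: [-1.7, 7.2, -4.7]
grip_width: 0.0437
t: 13.87
tcp_pos: [0.5461, -0.0053, 0.1955]
tcp_rot: [0.655, 0.756, 0.002, -0.002]
wrist_force: [4.2, 9.6, -9.9]
grip_width: 0.044
t 13.87 tcp [ 0.5461 -0.0053  0.1955] shift [-0.0036 -0.0006  0.0015] 0.003986950266368303 turn [  0.1835  -0.2803 -70.046 ] j [-0.0123  0.2823 -0.346   0.9436  0.0054  1.416 ] F [ 4.2102  9.5726 -9.8678] w 0.044
```

View pics/b1c.png

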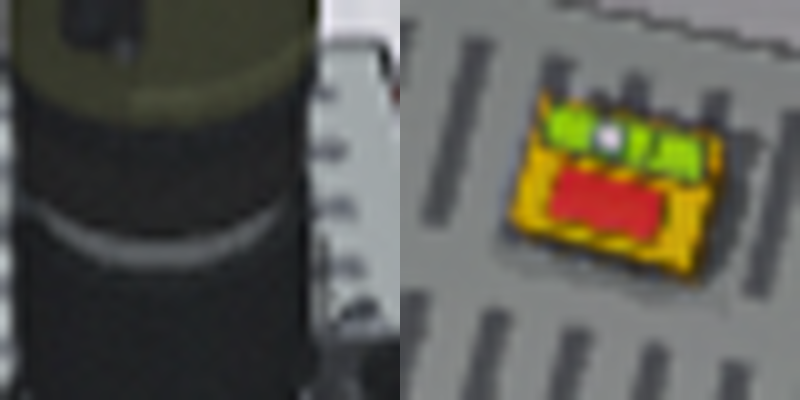

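View pics/b1s.png

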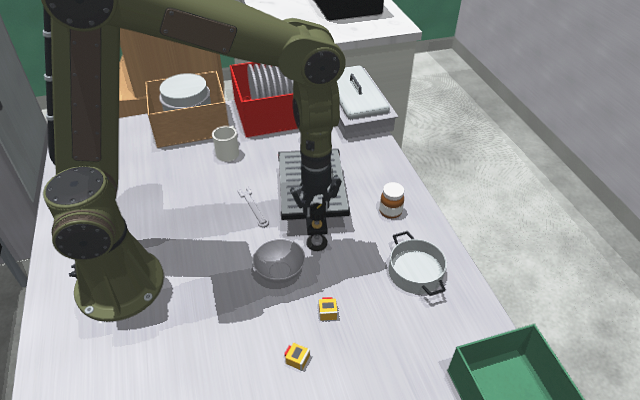

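```bash
python3 -m creep '[{"rx":0,"ry":0,"rz":5,"tx":-0.001,"ty":0,"tz":0.001,"claw":0.03},{"rx":0,"ry":0,"rz":5,"tx":-0.001,"ty":0,"tz":0.0,"claw":0.03},{"rx":0,"ry":0,"rz":5,"tx":0,"ty":0,"tz":0,"claw":0.03},{"rx":0,"ry":0,"rz":5,"tx":0,"ty":0,"tz":0,"claw":0.03},{"rx":0,"ry":0,"rz":5,"tx":0,"ty":0,"tz":0,"claw":0.03}]' 60
python3 -m creep '[{"rx":0,"ry":0,"rz":5,"tx":0,"ty":0,"tz":0,"claw":0.03},{"rx":0,"ry":0,"rz":5,"tx":0,"ty":0,"tz":0.0,"claw":0.03},{"rx":0,"ry":0,"rz":5,"tx":0,"ty":0,"tz":0,"claw":0.03},{"rx":0,"ry":0,"rz":0,"tx":0,"ty":0,"tz":0,"claw":0.03},{"rx":0,"ry":0,"rz":0,"tx":0,"ty":0,"tz":0,"claw":0.03}]' 60
for i in 1 2 3 4; do python3 -m creep '[{"rx":0,"ry":0,"rz":0,"tx":0,"ty":0,"tz":0,"claw":0.03},{"rx":0,"ry":0,"rz":0,"tx":0,"ty":0,"tz":0.0,"claw":0.03},{"rx":0,"ry":0,"rz":0,"tx":0,"ty":0,"tz":0,"claw":0.03},{"rx":0,"ry":0,"rz":0,"tx":0,"ty":0,"tz":0,"claw":0.03},{"rx":0,"ry":0,"rz":0,"tx":0,"ty":0,"tz":0,"claw":0.03}]' 60; done
python3 kn.py .194
python3 bub.py b2
```

```text
t: 14.38
tcp_pos: [0.5477, -0.0058, 0.1955]
tcp_rot: [0.802, 0.597, 0.004, -0.003]
wrist_force: [8.2, 15.6, -6.7]
grip_width: 0.0441
t: 14.8
tcp_pos: [0.5486, -0.0061, 0.1956]
tcp_rot: [0.873, 0.488, 0.004, -0.003]
wrist_force: [8.8, 12.2, -10.2]
grip_width: 0.0439
t: 15.22
tcp_pos: [0.5486, -0.0062, 0.1956]
tcp_rot: [0.873, 0.488, 0.004, -0.003]
wrist_force: [9.6, 12.9, -8.9]
grip_width: 0.0439
t: 15.63
tcp_pos: [0.5486, -0.0061, 0.1956]
tcp_rot: [0.873, 0.488, 0.004, -0.003]
wrist_force: [9.4, 13.1, -9.5]
grip_width: 0.0438
t: 16.05
tcp_pos: [0.5486, -0.0062, 0.1955]
tcp_rot: [0.873, 0.488, 0.004, -0.003]
wrist_force: [8.6, 13.6, -10.0]
grip_width: 0.0439
t: 16.47
tcp_pos: [0.5486, -0.0062, 0.1956]
tcp_rot: [0.873, 0.488, 0.004, -0.003]
wrist_force: [9.4, 14.2, -9.5]
grip_width: 0.0439
t 16.47 tcp [ 0.5486 -0.0062  0.1956] shift [-0.0038 -0.0008  0.0015] 0.004172379095984562 turn [   0.4721   -0.4157 -109.7589] j [-0.0153  0.2834 -0.3444  0.9391  0.0085  2.1062] F [ 9.3608 14.2105 -9.506 ] w 0.0439
```

View pics/b2c.png

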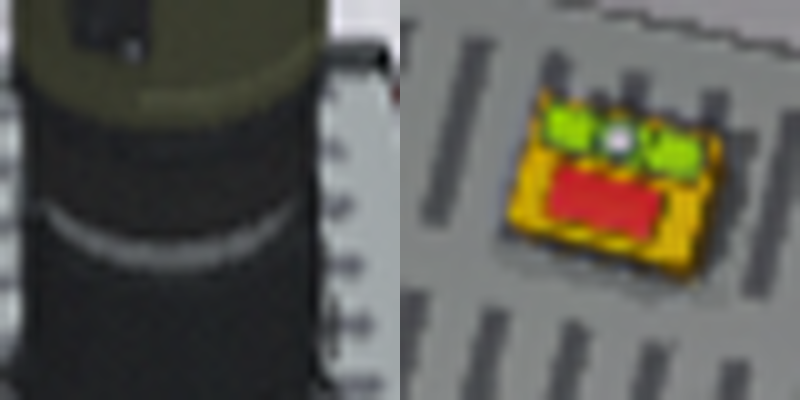

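```bash
python3 -m creep '[{"rx":0,"ry":0,"rz":5,"tx":-0.001,"ty":0,"tz":0.0,"claw":0.03},{"rx":0,"ry":0,"rz":5,"tx":-0.001,"ty":0,"tz":0.0,"claw":0.03},{"rx":0,"ry":0,"rz":5,"tx":0,"ty":0,"tz":0,"claw":0.03},{"rx":0,"ry":0,"rz":4,"tx":0,"ty":0,"tz":0,"claw":0.03},{"rx":0,"ry":0,"rz":0,"tx":0,"ty":0,"tz":0,"claw":0.03}]' 60
for i in 1 2 3 4; do python3 -m creep '[{"rx":0,"ry":0,"rz":0,"tx":0,"ty":0,"tz":0,"claw":0.03},{"rx":0,"ry":0,"rz":0,"tx":0,"ty":0,"tz":0.0,"claw":0.03},{"rx":0,"ry":0,"rz":0,"tx":0,"ty":0,"tz":0,"claw":0.03},{"rx":0,"ry":0,"rz":0,"tx":0,"ty":0,"tz":0,"claw":0.03},{"rx":0,"ry":0,"rz":0,"tx":0,"ty":0,"tz":0,"claw":0.03}]' 60 | grep force; done
python3 kn.py .194
python3 bub.py b3
python3 - <<'E'
from h import *
for f in("side8","top8","b1t","b2t","b3t"):
    if f=="side8": continue
    im=cv2.imread(f"pics/{f}.png").astype(int)
    y0,y1,x0,x1=165,200,250,285
    c=im[y0:y1,x0:x1]; b,g,r=c[...,0],c[...,1],c[...,2]
    gr=(g>r+30)&(g>b+60); yy,xx=np.nonzero(gr)
    d=np.array([np.cos(.26),np.sin(.26)])
    s=xx*d[0]+yy*d[1]
    n=-xx*d[1]+yy*d[0]
    W=(np.minimum(np.minimum(b,g),r)-140).clip(0)
    Y,X=np.mgrid[:W.shape[0],:W.shape[1]]; S=X*d[0]+Y*d[1]; N=-X*d[1]+Y*d[0]
    W=W*(S>s.min())*(S<s.max())*(abs(N-np.median(n))<2)
    print(f,s.min(),s.max(),(W*S).sum()/max(W.sum(),1)-(s.min()+s.max())/2,"px off", W.sum())
E
```

```text
t: 16.98
tcp_pos: [0.5494, -0.0073, 0.1957]
tcp_rot: [0.942, 0.336, 0.005, -0.003]
wrist_force: [15.5, 15.4, -15.3]
grip_width: 0.0441
wrist_force: [15.8, 15.9, -15.4]
wrist_force: [15.7, 16.6, -16.2]
wrist_force: [16.7, 16.0, -15.3]
wrist_force: [16.1, 15.5, -15.4]
t 18.65 tcp [ 0.5494 -0.0072  0.1956] shift [-0.0038 -0.0008  0.0016] 0.00416543666804382 turn [   0.6973   -0.5582 -128.7343] j [-0.0179  0.2823 -0.3458  0.9353  0.0101  2.4348] F [ 16.0866  15.4532 -15.4461] w 0.0436
top8 13.005946955943148 28.015957731745157 -3.0146772763850898 px off 147
b1t 12.491785852158838 27.563728857394953 -1.5671309714600667 px off 142
b2t 12.491785852158838 27.306648305502797 -0.5286441982890473 px off 127
b3t 12.039556977808635 27.306648305502797 0.1502692590601704 px off 74
```

View pics/b3c.png

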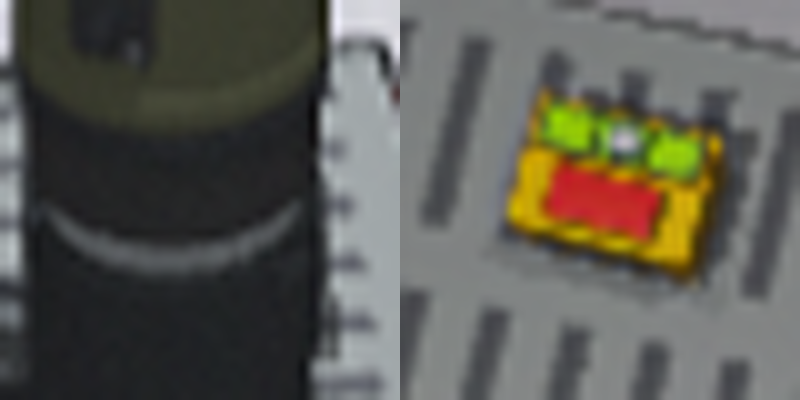

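The bubble reads centred, at crop (624,143) against a strip centre of (624,143). Next I let go of the knob and rise.

```bash
python3 -m creep '[{"rx":0,"ry":0,"rz":0,"tx":0,"ty":0,"tz":0,"claw":0.085},{"rx":0,"ry":0,"rz":0,"tx":0,"ty":0,"tz":0.0,"claw":0.085},{"rx":0,"ry":0,"rz":0,"tx":0,"ty":0,"tz":0,"claw":0.085},{"rx":0,"ry":0,"rz":0,"tx":0,"ty":0,"tz":0,"claw":0.085},{"rx":0,"ry":0,"rz":0,"tx":0,"ty":0,"tz":0,"claw":0.085}]' 40
python3 kn.py .194
python3 -m creep '[{"rx":0,"ry":0,"rz":0,"tx":0,"ty":0,"tz":-0.02,"claw":0.085},{"rx":0,"ry":0,"rz":0,"tx":0,"ty":0,"tz":-0.03,"claw":0.085},{"rx":0,"ry":0,"rz":0,"tx":0,"ty":0,"tz":-0.03,"claw":0.085},{"rx":0,"ry":0,"rz":0,"tx":0,"ty":0,"tz":-0.03,"claw":0.085},{"rx":0,"ry":0,"rz":0,"tx":0,"ty":0,"tz":-0.01,"claw":0.085}]' 40
python3 kn.py .28
```

```text
t: 19.17
tcp_pos: [0.5443, -0.0118, 0.1952]
tcp_rot: [0.942, 0.336, -0.001, 0.0]
wrist_force: [0.2, -0.3, -0.2]
grip_width: 0.0848
t 19.17 tcp [ 0.5443 -0.0118  0.1952] shift [ 0.0031 -0.0011  0.0012] 0.003534854595641078 turn [  -0.163     0.0489 -128.9036] j [-0.0211  0.2803 -0.3495  0.9431 -0.0013  2.4344] F [ 0.2134 -0.3347 -0.171 ] w 0.0848
t: 19.58
tcp_pos: [0.546, -0.0117, 0.3197]
tcp_rot: [0.942, 0.336, 0.002, 0.001]
wrist_force: [0.7, 0.4, 1.0]
grip_width: 0.0853
t 19.58 tcp [ 0.546  -0.0117  0.3197] shift [ 0.0016 -0.0022  0.0397] 0.039783245814015086 turn [   0.2344    0.1517 -128.9037] j [-0.0209  0.2033 -0.1548  1.209  -0.0012  2.4347] F [0.7185 0.3591 0.9549] w 0.0853
```

```bash
python3 -m creep '[{"rx":0,"ry":0,"rz":-7,"tx":0,"ty":0,"tz":0,"claw":0},{"rx":0,"ry":0,"rz":-7,"tx":0,"ty":0,"tz":0,"claw":0},{"rx":0,"ry":0,"rz":-7,"tx":0,"ty":0,"tz":0,"claw":0},{"rx":0,"ry":0,"rz":-7,"tx":0,"ty":0,"tz":0,"claw":0},{"rx":0,"ry":0,"rz":-7,"tx":0,"ty":0,"tz":0,"claw":0}]' 40
python3 - <<'E'
from h import *
for n in("top","side"): cv2.imwrite(f"pics/{n}10.png",grab_frame(n)[:,:,::-1])
k=cv2.INTER_CUBIC
b=cv2.imread("pics/side10.png")[130:190,290:350]; c=cv2.imread("pics/top10.png")[165:205,245:285]
cv2.imwrite("pics/c14.png",np.hstack([cv2.resize(b,(400,400),interpolation=k),cv2.resize(c,(400,400),interpolation=k)]))
togo([.546,-.009,.28],zrot(1.365-np.pi/2,0))
def red(f,x0,x1,y0,y1):
    c=cv2.imread(f)[y0:y1,x0:x1].astype(int); w=((c[...,2]-np.maximum(c[...,0],c[...,1])).clip(0)); w=w*(c[...,1]<90)
    Y,X=np.mgrid[y0:y1,x0:x1]; return ((w*X).sum()/w.sum(),(w*Y).sum()/w.sum()),(w>60).sum()
p,n=red("pics/top10.png",250,285,165,205); print(p,n,onz("top",p,.15))
E
```

```text
t: 20.0
tcp_pos: [0.5443, -0.0117, 0.3147]
tcp_rot: [0.795, 0.606, -0.001, -0.0]
wrist_force: [0.2, 0.1, 0.5]
grip_width: 0.0251
t 20.1 tcp [ 0.5443 -0.0116  0.3146] shift [0.0031 0.001  0.0346] 0.034751845107927386 turn [-0.1441  0.1022 -3.8776] j [-0.0208  0.2068 -0.162   1.2048 -0.0012  1.8234] F [-0.0635 -0.4377 -0.1802] w 0.0097
(np.float64(265.33441728731776), np.float64(184.76146019091576)) 62 [0.6098 0.1877 0.15  ]
```

View pics/c14.png

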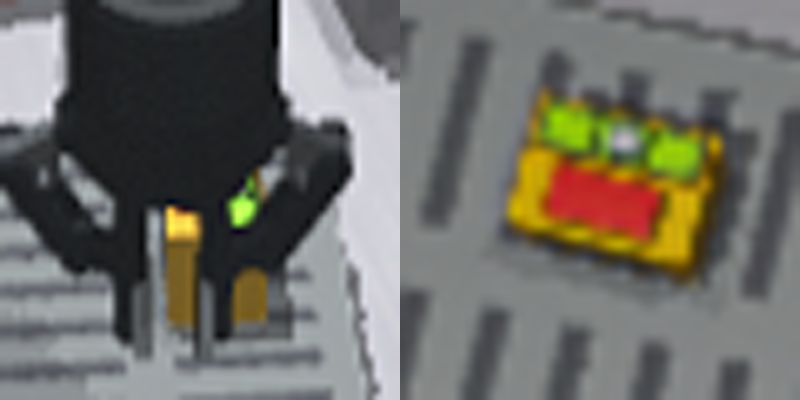

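View pics/side10.png

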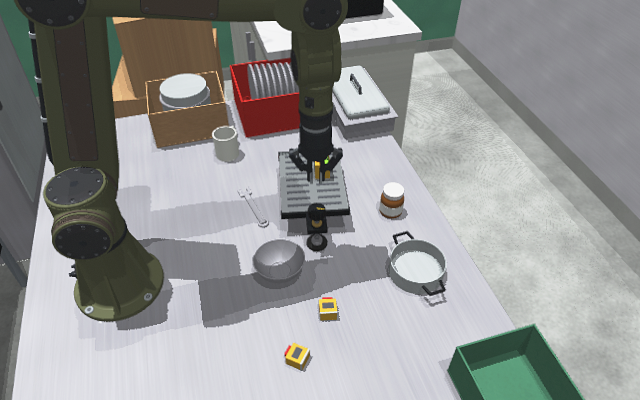

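```bash
cat > pp.py <<'E'
from h import *
import sys
togo([.609,.188,float(sys.argv[1])],zrot(1.365-np.pi/2,0))
E
python3 pp.py .25; python3 - <<'E'
from h import *
def red(f,x0,x1,y0,y1):
    c=cv2.imread(f)[y0:y1,x0:x1].astype(int); w=((c[...,2]-np.maximum(c[...,0],c[...,1])).clip(0)); w=w*(c[...,1]<90)
    Y,X=np.mgrid[y0:y1,x0:x1]; return ((w*X).sum()/w.sum(),(w*Y).sum()/w.sum())
a=red("pics/side8.png",312,328,150,168);b=red("pics/top8.png",250,285,165,205);print(a,b,tri(a,b))
E
```

```text
t 20.1 tcp [ 0.5443 -0.0116  0.3146] shift [0.2098 0.0085 0.0642] 0.21958536347992846 turn [-0.1441  0.1022 -3.8776] j [-0.0208  0.2068 -0.162   1.2048 -0.0012  1.8234] F [-0.0635 -0.4377 -0.1802] w 0.0097
(np.float64(318.7747897168582), np.float64(158.0726217272835)) (np.float64(266.0588989845003), np.float64(184.95435595938002)) (array([0.60966923, 0.1859341 , 0.14489296]), np.float64(0.0006749297185279555))
```

```bash
python3 -m creep '[{"rx":0,"ry":0,"rz":-3.8,"tx":0.03,"ty":0.002,"tz":0,"claw":0},{"rx":0,"ry":0,"rz":0,"tx":0.035,"ty":0.0,"tz":0.008,"claw":0},{"rx":0,"ry":0,"rz":0,"tx":0.035,"ty":0,"tz":0.01,"claw":0},{"rx":0,"ry":0,"rz":0,"tx":0.035,"ty":0,"tz":0.01,"claw":0},{"rx":0,"ry":0,"rz":0,"tx":0.035,"ty":0,"tz":0.01,"claw":0}]' 40
python3 -m creep '[{"rx":0,"ry":0,"rz":0,"tx":0.03,"ty":0,"tz":0,"claw":0},{"rx":0,"ry":0,"rz":0,"tx":0.01,"ty":0.0,"tz":0,"claw":0},{"rx":0,"ry":0,"rz":0,"tx":0,"ty":0,"tz":0.01,"claw":0},{"rx":0,"ry":0,"rz":0,"tx":0,"ty":0,"tz":0.01,"claw":0},{"rx":0,"ry":0,"rz":0,"tx":0,"ty":0,"tz":0,"claw":0}]' 40
python3 pp.py .235
```

```text
t: 20.52
tcp_pos: [0.5834, 0.1552, 0.2761]
tcp_rot: [0.778, 0.628, -0.001, -0.0]
wrist_force: [-0.1, 0.5, -0.5]
grip_width: 0.0001
t: 20.93
tcp_pos: [0.5901, 0.1912, 0.2537]
tcp_rot: [0.777, 0.629, -0.003, -0.001]
wrist_force: [-0.4, 0.3, -0.6]
grip_width: 0.0
t 20.93 tcp [0.5901 0.1912 0.2537] shift [0.0009 0.0193 0.0186] 0.02681325735844548 turn [-0.3126  0.2427 -0.2123] j [ 0.3138  0.3791 -0.0701  1.1284 -0.001   2.0941] F [-0.4098  0.2737 -0.5716] w 0.0
```

```bash
python3 -m creep '[{"rx":-0.15,"ry":0.1,"rz":-0.1,"tx":0.0,"ty":0.0095,"tz":0.005,"claw":0},{"rx":-0.15,"ry":0.1,"rz":-0.1,"tx":0.0,"ty":0.0095,"tz":0.005,"claw":0},{"rx":0,"ry":0,"rz":0,"tx":0,"ty":0,"tz":0.005,"claw":0},{"rx":0,"ry":0,"rz":0,"tx":0,"ty":0,"tz":0,"claw":0},{"rx":0,"ry":0,"rz":0,"tx":0,"ty":0,"tz":0,"claw":0}]' 40
python3 pp.py .223
python3 - <<'E'
from h import *
for n in("top","side"): cv2.imwrite(f"pics/{n}11.png",grab_frame(n)[:,:,::-1])
k=cv2.INTER_CUBIC
b=cv2.imread("pics/side11.png")[120:190,285:355]; c=cv2.imread("pics/top11.png")[150:220,235:305]
cv2.imwrite("pics/c15.png",np.hstack([cv2.resize(b,(400,400),interpolation=k),cv2.resize(c,(400,400),interpolation=k)]))
E
```

```text
t: 21.35
tcp_pos: [0.6101, 0.1883, 0.2411]
tcp_rot: [0.776, 0.631, 0.001, 0.0]
wrist_force: [-0.5, 0.4, 0.3]
grip_width: -0.0001
t 21.35 tcp [0.6101 0.1883 0.2411] shift [-0.0006 -0.001   0.0181] 0.018128328795281153 turn [ 0.1247 -0.0869  0.0497] j [ 0.2993  0.4127 -0.0502  1.1052  0.0003  2.075 ] F [-0.5481  0.4137  0.2556] w -0.0001
```

View pics/c15.png

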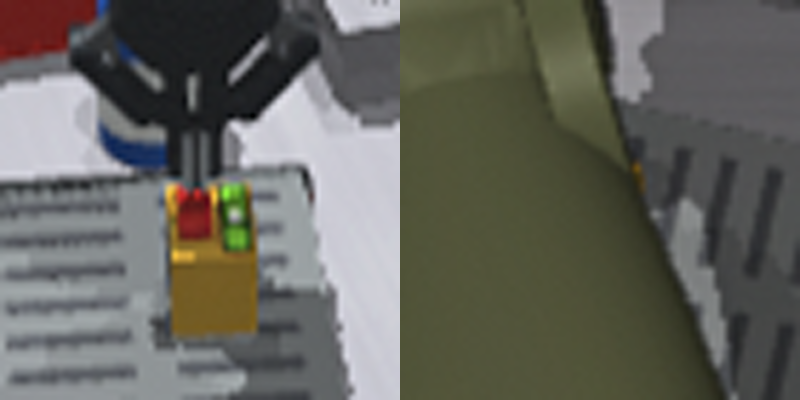

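The fingers hang over the red pad, with tips at crop (193,188). The side view also shows the bubble mid-vial, at (236,214) against a strip centre of about (236,216). I'll lower gently.

```bash
python3 -m creep '[{"rx":0,"ry":0,"rz":0,"tx":0,"ty":0,"tz":0.004,"claw":0},{"rx":0,"ry":0,"rz":0,"tx":0,"ty":0,"tz":0.004,"claw":0},{"rx":0,"ry":0,"rz":0,"tx":0,"ty":0,"tz":0.004,"claw":0},{"rx":0,"ry":0,"rz":0,"tx":0,"ty":0,"tz":0,"claw":0},{"rx":0,"ry":0,"rz":0,"tx":0,"ty":0,"tz":0,"claw":0}]' 40
python3 -m creep '[{"rx":0,"ry":0,"rz":0,"tx":0,"ty":0,"tz":0.002,"claw":0},{"rx":0,"ry":0,"rz":0,"tx":0,"ty":0,"tz":0.001,"claw":0},{"rx":0,"ry":0,"rz":0,"tx":0,"ty":0,"tz":0.0,"claw":0},{"rx":0,"ry":0,"rz":0,"tx":0,"ty":0,"tz":0,"claw":0},{"rx":0,"ry":0,"rz":0,"tx":0,"ty":0,"tz":0,"claw":0}]' 40
```

```text
t: 21.87
tcp_pos: [0.6097, 0.1891, 0.2291]
tcp_rot: [0.775, 0.632, 0.001, 0.0]
wrist_force: [-0.9, 0.1, 0.3]
grip_width: 0.0004
t: 22.28
tcp_pos: [0.6102, 0.1891, 0.2267]
tcp_rot: [0.775, 0.632, 0.002, 0.001]
wrist_force: [0.3, -0.1, 0.4]
grip_width: 0.0001
```

```bash
python3 -m creep '[{"rx":0,"ry":0,"rz":0,"tx":0,"ty":0,"tz":0.001,"claw":0},{"rx":0,"ry":0,"rz":0,"tx":0,"ty":0,"tz":0.001,"claw":0},{"rx":0,"ry":0,"rz":0,"tx":0,"ty":0,"tz":0.0,"claw":0},{"rx":0,"ry":0,"rz":0,"tx":0,"ty":0,"tz":0,"claw":0},{"rx":0,"ry":0,"rz":0,"tx":0,"ty":0,"tz":0,"claw":0}]' 40
python3 pp.py .223
```

```text
t: 22.7
tcp_pos: [0.6102, 0.1892, 0.2248]
tcp_rot: [0.775, 0.632, 0.002, 0.001]
wrist_force: [-0.7, 0.3, 3.5]
grip_width: 0.0002
t 22.7 tcp [0.6102 0.1892 0.2248] shift [-0.0014 -0.001   0.0018] 0.0024824311759451367 turn [ 0.1927 -0.1257  0.1179] j [ 0.3005  0.4221 -0.0745  1.0702  0.0003  2.075 ] F [-0.6773  0.3329  3.5248] w 0.0002
```

```bash
python3 -m creep '[{"rx":0,"ry":0,"rz":0,"tx":0,"ty":0,"tz":0.001,"claw":0},{"rx":0,"ry":0,"rz":0,"tx":0,"ty":0,"tz":0.001,"claw":0},{"rx":0,"ry":0,"rz":0,"tx":0,"ty":0,"tz":0.001,"claw":0},{"rx":0,"ry":0,"rz":0,"tx":0,"ty":0,"tz":0,"claw":0},{"rx":0,"ry":0,"rz":0,"tx":0,"ty":0,"tz":0,"claw":0}]' 40
for i in 1 2 3 4; do python3 -m creep '[{"rx":0,"ry":0,"rz":0,"tx":0,"ty":0,"tz":0,"claw":0},{"rx":0,"ry":0,"rz":0,"tx":0,"ty":0,"tz":0.0,"claw":0},{"rx":0,"ry":0,"rz":0,"tx":0,"ty":0,"tz":0,"claw":0},{"rx":0,"ry":0,"rz":0,"tx":0,"ty":0,"tz":0,"claw":0},{"rx":0,"ry":0,"rz":0,"tx":0,"ty":0,"tz":0,"claw":0}]' 40 | egrep "t:|force"; done
python3 pp.py .223
python3 - <<'E'
from h import *
cv2.imwrite(f"pics/side12.png",grab_frame("side")[:,:,::-1])
k=cv2.INTER_CUBIC
b=cv2.imread("pics/side12.png")[130:190,290:350]
cv2.imwrite("pics/c16.png",cv2.resize(b,(600,600),interpolation=k))
E
```

```text
t: 23.12
tcp_pos: [0.6102, 0.1891, 0.2221]
tcp_rot: [0.775, 0.632, 0.002, 0.001]
wrist_force: [-1.4, 0.4, 6.9]
grip_width: -0.0
t: 23.53
tcp_rot: [0.775, 0.632, 0.002, 0.001]
wrist_force: [-1.9, -0.3, 6.9]
t: 23.95
tcp_rot: [0.775, 0.632, 0.002, 0.001]
wrist_force: [-1.6, 0.4, 7.4]
t: 24.37
tcp_rot: [0.775, 0.632, 0.002, 0.001]
wrist_force: [-1.8, -0.2, 6.8]
t: 24.78
tcp_rot: [0.775, 0.632, 0.002, 0.001]
wrist_force: [-2.1, -0.4, 7.1]
t 24.78 tcp [0.6102 0.1891 0.2222] shift [-0.0014 -0.001  -0.0008] 0.0018731665724407939 turn [ 0.205  -0.1325  0.1166] j [ 0.3004  0.4235 -0.0786  1.0645  0.0003  2.075 ] F [-2.128  -0.3825  7.1276] w -0.0002
```

View pics/c16.png

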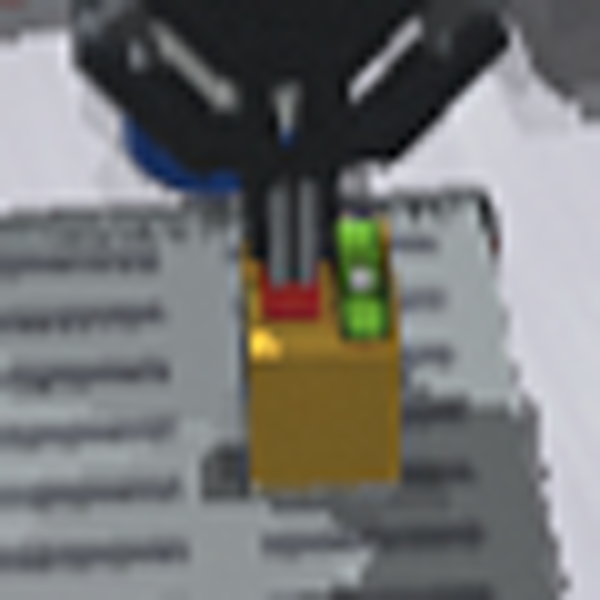

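View pics/side12.png

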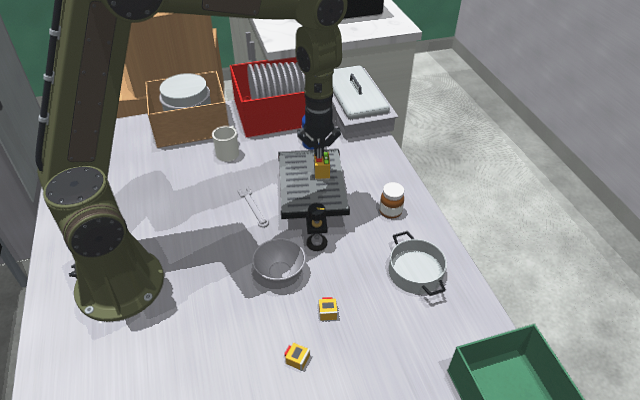

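The fingers press the red pad steadily with 7 N, which sinks it about 4.6 mm. The bubble is at crop (361,278) and the vial spans 217 to 339, so it is centred. The bystanders are where they started. I'm handing the job in.

```bash
python3 -c "
from rig import env; print(env.job_done())"
```

```text
the job is handed in; nothing more can be done
None
```

I picked up the largest level, stood it upright lengthwise on the shelf, and released it only after touching down. I then turned the knob clockwise by about 129° and handed the job in at about 25 s, with the closed fingers still pressing the red pad. No verdict was reported.

- **Bubble:** centred to within about 0.5 mm in the top view after the last turn of the knob. The side view taken while pressing also showed it mid-vial.
- **Press:** the wrist force held steady at about 7 N for 1.7 s. From the pad's spring rate that means it sank about 4.6 mm; I did not measure the sinking separately.
- **Bystanders:** all looked unmoved in the last picture, by eye.
- **Disagreements:**
  - Heights found from the two cameras together came out about 5 mm low, so I found the shelf and the pad by touch.
  - The gripper was up to about 4 mm off the knob's axis. The sideways force rose to about 22 N in total while turning and dropped to zero on release.

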